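# Seat the well head on the vacuum manifold and hold it down for the pump

### The arm

A 7-joint arm with a two-finger parallel gripper is mounted at the origin on the work surface. World frame = base frame: x ahead of the robot, y to its left, z up, the work surface at z = 0. Lengths are in m, angles in rad, forces in N, time in s.
With the tool pointing down it reaches from about 0.35 to 0.9 m from the base axis. Payload 8.1 kg.
Tool frame: the origin (TCP) lies between the finger pads; the fingertips stand 19 mm ahead of it and the grasp point (between the pads) is the TCP; y points along the fingers, x is the direction in which the jaws open and shut, and the axes are right-handed (so a half turn about y gives the same grasp; the last joint's range is limited). The gripper opens to 92 mm and grips with 3 to 60 N. Pads are 19 mm wide; open, the fingers measure 130 mm over their backs; the gripper's body (75 mm by 190 mm) begins 47 mm behind the grasp point.
Start: joints at [-1.344, 0.434, 0.025, 1.573, -0.012, 1.134, -0.075], TCP at [0.202, 0.591, 0.216] pointing down, gripper open.
Joint ranges: [-2.62, 2.62], [-0.44, 2.09], [-1.27, 1.32], [0.08, 2.57], [-1.32, 4.46], [0.12, 2], [-2.74, 2.74]. Speed limits (rad/s): [2.22, 2.22, 3.01, 3.01, 3.14, 3.14, 3.14].

### API

Orientations are given as a rotation vector (axis times angle).
In Python, from cell import arm gives the robot as it stands.
- The arm moves only by the tool move_arm, never from a script. Its argument "series" is a list of rows, each an object of numbers: "x", "y", "z": the shift along the tool's x, y, z in cm; "rx", "ry", "rz": the turn, a rotation vector about the tool's x, y, z in rad. In form: [{"x": .., "y": .., "z": .., "rx": .., "ry": .., "rz": ..}, ...]. A call has 1 to 12 rows; each row shifts and turns the pose as measured when the row begins, along the tool's axes as they then stand; what a row does not reach is not made up. A row lasts 1/8 s, in which the tool goes at most 62.5 mm and 10.7 degrees, less where a joint would pass 70% of its speed; a pose out of reach is approached as far as the arm can. A call is refused whole if a number of a shift passes 6.25 or a number of a turn 0.188, either way. A call with a gripper value outside its range is refused whole. "jaw" is the finger opening in cm, from 0 to 9.18, set as the call begins (left out, the last holds). The fingers move at their own pace and stop on an object; "newtons" is the grip in N (left out, the last holds). Time passes only in rows, so rows that do not move let the fingers close. It gives the time, the measured TCP pose, the force and the opening at its end, in the units of the state.
- arm.observe(): the state, without advancing time (a new reading comes with each control period).
- arm.get_image(name): name is "scene" or "side" or "wrist"; returns the picture (480x640x3 uint8, blue, green, red); there is no depth.
- arm.camera_params(name): a dict with "K" (3x3 intrinsics, pixels), "R" (3x3) and "t" (3): a world point X has camera coordinates R X + t; the wrist camera has in their place "tool_from_camera" (4x4, takes a point from camera to tool coordinates, whose origin is the TCP and whose axes are the tool frame's). Camera axes: x right, y down, z forward; pixel columns grow to the right and rows downward; lengths in m; the calibration is good to about 2 mm. A picture is of the moment at which its call begins: read the wrist's pose just before it. camera_params takes no time and is no camera call.
- arm.sign_off(): hands the job in, once; it reports no verdict.
The state is a dict: "clock": time; "joints": joint angles; "dq": joint speeds; "joint_efforts": joint torques, N m; "position": TCP position; "ee_rot": TCP orientation; "force": force on the tool from outside, world axes, zero at the start; "ft_torque": the same for the moment, N m; "width": opening from 0.0 (shut) to 1.0 (fully open).
Only numpy, scipy, OpenCV 4.12 (cv2) and the standard library are available. Lean on these libraries where they do the work, as an engineer would, in place of code of your own. Each camera call takes 0.05 s, during which the arm holds its last target.

### The job

The aluminium well head of the filter manifold hangs by its bow handle on the two prongs of the drip stand. Lift it up and off the prongs, line its two holes up with the two dowel pins of the manifold base, set it down on them and press until the sponge gasket is fully squeezed and the head sits flush on the metal rim. Finish while still holding it pressed down flush, as one does until the pump has drawn the vacuum, and leave the well plate, bottle, tip box and tube rack where they stand.

Things in the scene. Friction and masses are not known exactly. Their poses are not given: they have to be found in the camera images.
- head_bar (a point): centre of the well head's handle bar: grasp here. Bar: steel, 12 mm wide (x), 14 high (z), 136 long (y), over the middle of the head's plate; 42 mm is open under it, end posts at y = +-63. The head is loose, 0.36 to 0.54 kg. Axes: x across the bar, y along it, z up. Starts level, bar resting on the prongs, middle within 8 mm of midway between them
- hole_a (a point): mouth, on the underside, of one dowel hole of the head: aluminium plate 92 x 152 x 14 mm (x, y, z) with 24 dark well mouths on top. It lies at (+35, +66, -63) mm from head_bar, in the head's axes. Straight through hole of 9.5 mm. Turned half round the head fits just as well
- hole_b (a point): the same for the other dowel hole, at (-35, -66, -63) mm from head_bar
- drip_stand: fixed steel drip stand, tray 205 x 166 mm. Two round prongs, 10 mm thick, at y = +-36 mm, run level to its -x (roughly to the robot), tops 140 mm above the table; upturned tips at x = -37 mm reach 151 mm. Origin on the table below the hanging bar (within 4 mm). To free the head raise it 14 to 28 mm (20 best; its plate passes under the prongs), then draw it level along -x at least 100 mm
- vac_base: fixed manifold base: white chamber 106 x 166 mm (x, y), flat aluminium rim plate on top, 46 mm above the table, black gasket frame on it, hose barb at +x. Origin at the centre of the underside, z up. With the head seated flush the bar centre is 109 mm above this origin, the bar along this body's y (either way round)
- pin_a (a point): tip of the steel dowel pin at (x, y) = (+35, +66) mm in the base's frame. Pins are 8 mm thick, stand 22 mm above the rim (68 mm above the table), the last 6 mm tapering to 4.4 mm
- pin_b (a point): tip of the other dowel pin, at (x, y) = (-35, -66) mm in the base's frame
- gasket (a joint): squeeze of the sponge gasket frame (116 x 78 mm, black), in m: 0 free, 5 mm above the rim; 0.005 fully squeezed, level with the rim. It yields 1 mm per 3 N, so 15 N closes it, after which the head sits hard on the rim; the head's weight squeezes it only about 1.5 mm and the hand gives the rest (about 10 N; up to 10 N more is good)
- well_plate: bystander: lidded 24-well culture plate 85 x 127 x 19 mm lying on the bench, origin under its centre
- media_bottle: bystander: bottle 58 mm thick, 125 mm tall, origin under its centre
- tip_box: bystander: grey box of pipette tips 118 x 80 x 56 mm, origin under its centre
- tube_rack: bystander: grey tube rack 100 x 60 x 59 mm, origin under its centre
Mind the look-alikes: they are no part of the job. What is shaped like the part that bears head_bar but blue is not meant. Leave any red look-alike of the vac_base alone.

How it is judged:
On the way, in this order (a step that is already met when the one before it is completed fails the run):
1. the head is lifted off the prongs and drawn clear of the stand, without being dropped (x of head_bar in the frame of drip_stand below -0.06 m and height (world z) of head_bar above 0.12 m), for 0.1 s.
2. the head is down over both dowel pins, square to the base (horizontal distance between head_bar and vac_base below 0.004 m and angle between the y axis of head_bar and the y axis of vac_base, either way round below 0.04 rad and z of head_bar in the frame of vac_base below 0.116 m), for 0.1 s.
At the end, for the whole second after the job is handed in: through the last second the robot still presses: the head is on both pins (bar within 4 mm over the base's centre, turned under 0.03 rad, tilted under 0.02 rad), flush on the rim within 1.5 mm, the gasket squeezed over 3.8 of its 5 mm, more than the head's weight can do (horizontal distance between head_bar and vac_base below 0.004 m and angle between the y axis of head_bar and the y axis of vac_base, either way round below 0.03 rad and angle between head_bar's own z axis and vertical below 0.02 rad and z of head_bar in the frame of vac_base below 0.1105 m and value of joint gasket above 0.0038 m and contact force between any of the fingers, the arm and anything else above 2 N); the arm keeps its last pose, push and grip.
It fails at once if the well plate is moved more than 20 mm (distance of well_plate from where it was at the start of the episode above 0.02 m).
It fails at once if the bottle is moved more than 20 mm (distance of media_bottle from where it was at the start of the episode above 0.02 m).
It fails at once if the tip box is moved more than 20 mm (distance of tip_box from where it was at the start of the episode above 0.02 m).
It fails at once if the tube rack is moved more than 20 mm (distance of tube_rack from where it was at the start of the episode above 0.02 m).
It also fails if it takes over 50 s, if anything falls off the work surface, if the arm or the gripper's body presses on something with over 40 N, if the wrist force passes 120 N, or if a joint passes its speed limit or range.

## Working session

There is one attempt and no reset: what is moved stays moved. The work goes in short steps, Python scripts to look and compute and a tool call to move; the robot and the scene stay as the last step left them, time stands still between calls to the robot, and variables do not carry over. Pictures are saved under pics/ and viewed, and the job is handed in when it is done.

Besides the shell and the picture viewer there is one more tool, called after "Call:" as name(argument=value, ...) on one line, values as JSON. move_arm: Moves the arm, as the interface text tells. Its arguments: {"type":"object","properties":{"series":{"type":"array","items":{"type":"object","properties":{"x":{"type":"number"},"y":{"type":"number"},"z":{"type":"number"},"rx":{"type":"number"},"ry":{"type":"number"},"rz":{"type":"number"}}}},"jaw":{"type":"number"},"newtons":{"type":"number"}},"required":["series"]}

```bash
ls; mkdir -p pics; python3 - <<'E'
from cell import arm
import cv2,json
s=arm.observe();print(s)
for n in("scene","side","wrist"):
    cv2.imwrite(f"pics/{n}0.png",arm.get_image(n)); print(n,arm.camera_params(n))
E
```

```text
pics
{'clock': 0.0, 'joints': array([-1.34360481,  0.43521228,  0.02497831,  1.57409864, -0.01156843,
        1.13401632, -0.07507933]), 'dq': array([ 0.00019802, -0.00083315,  0.00072245,  0.00149658, -0.00027105,
        0.00142922, -0.00028209]), 'joint_efforts': array([-1.40417410e-04, -6.67862678e+01,  9.84577686e-01, -3.14463580e+01,
       -6.07266370e-02,  4.32170264e-02,  1.56287665e-04]), 'position': array([0.20229958, 0.59078736, 0.21495112]), 'ee_rot': array([-1.3484639 , -0.96205329,  0.96401531]), 'force': array([-0.33700083, -0.24710129, -0.16900277]), 'ft_torque': array([ 0.01404161, -0.01512087, -0.01769519]), 'width': 0.9999353957386424}
scene {'K': array([[604.04863889,   0.        , 317.03985089],
       [  0.        , 604.04863889, 230.97363329],
       [  0.        ,   0.        ,   1.        ]]), 'R': array([[-0.87100745,  0.49113541, -0.01149032],
       [ 0.34071632,  0.5870653 , -0.73434783],
       [-0.35391865, -0.64353737, -0.6786761 ]]), 't': array([ 0.52104072, -0.10477578,  1.83496946])}
side {'K': array([[464.72814462,   0.        , 325.52401865],
       [  0.        , 464.72814462, 238.22206692],
       [  0.        ,   0.        ,   1.        ]]), 'R': array([[-0.70944345, -0.70457591, -0.01621077],
       [-0.50297222,  0.5222912 , -0.68864421],
       [ 0.49366886, -0.48040056, -0.72491817]]), 't': array([0.42038515, 0.37068652, 0.98448913])}
wrist {'K': array([[392.02345261,   0.        , 322.33175823],
       [  0.        , 392.02345261, 236.34503411],
       [  0.        ,   0.        ,   1.        ]]), 'tool_from_camera': array([[ 9.99999868e-01,  8.20093452e-05, -5.08120665e-04,
        -2.20387769e-04],
       [ 5.08593326e-04, -3.09022087e-01,  9.51054726e-01,
        -1.68804007e-01],
       [-7.90251328e-05, -9.51054858e-01, -3.09022087e-01,
         8.52574926e-02],
       [ 0.00000000e+00,  0.00000000e+00,  0.00000000e+00,
         1.00000000e+00]])}
```

View pics/scene0.png

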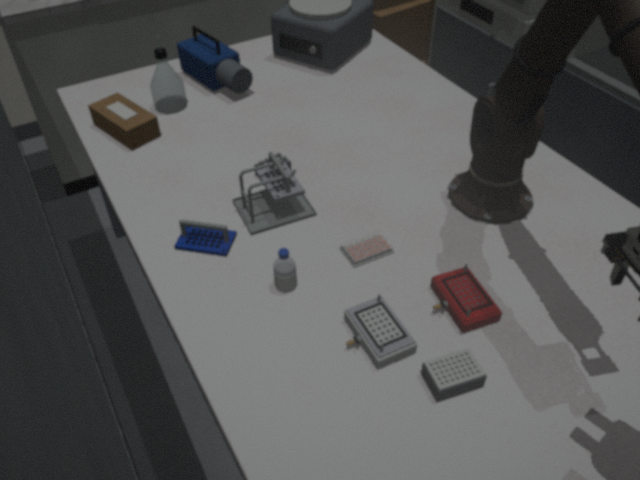

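View pics/side0.png

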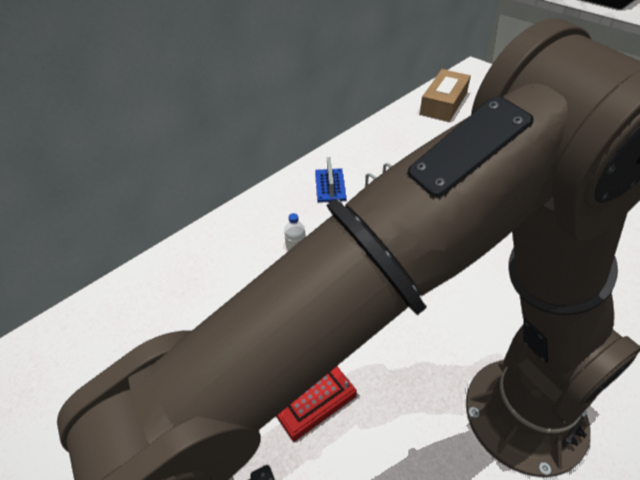

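View pics/wrist0.png

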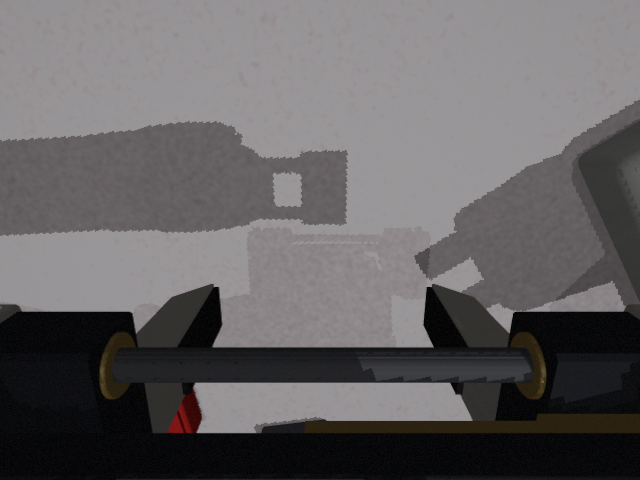

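```bash
cat > h.py <<'E'
from cell import arm
import cv2, numpy as np
from scipy.spatial.transform import Rotation as Rn
def cam(n,st=None):
    p=arm.camera_params(n);K=p["K"]
    if n!="wrist": return K,p["R"],p["t"]
    st=st or arm.observe()
    T=np.eye(4);T[:3,:3]=Rn.from_rotvec(st["ee_rot"]).as_matrix();T[:3,3]=st["position"]
    M=np.linalg.inv(T@p["tool_from_camera"]); return K,M[:3,:3],M[:3,3]
def ray(c,uv):
    K,R,t=c; d=R.T@np.linalg.inv(K)@np.array([uv[0],uv[1],1.]); return -R.T@t,d/np.linalg.norm(d)
def onz(c,uv,z):
    o,d=ray(c,uv); return o+d*(z-o[2])/d[2]
def proj(c,X):
    K,R,t=c; p=K@(R@np.asarray(X)+t); return p[:2]/p[2]
def tri(obs):
    A=np.zeros((3,3));b=np.zeros(3)
    for c,uv in obs:
        o,d=ray(c,uv);P=np.eye(3)-np.outer(d,d);A+=P;b+=P@o
    X=np.linalg.solve(A,b); return X,[proj(c,X)-uv for c,uv in obs]
def crop(im,x0,y0,x1,y1,f,name): cv2.imwrite(name,cv2.resize(im[y0:y1,x0:x1],None,fx=f,fy=f,interpolation=cv2.INTER_CUBIC))
E
python3 - <<'E'
from h import *
im=cv2.imread("pics/scene0.png")
crop(im,165,140,325,260,5,"pics/c1.png");crop(im,330,220,510,400,3.3,"pics/c2.png")
c=cam("scene")
print("cam",-c[1].T@c[2])
for n,uv,z in [("stand",(275,210),0),("base",(380,330),.05),("red",(466,297),.05),("blue",(207,238),.0),("bottle",(286,290),0),("rack",(454,375),.05),("well",(367,248),.0),("brown",(125,120),.03),("robot",(490,200),0)]:
    print(n,onz(c,uv,z).round(3))
E
```

```text
cam [1.13895908 0.9864801  1.17439497]
stand [ 0.59 -0.27  0.  ]
base [0.593 0.289 0.05 ]
red [0.355 0.31  0.05 ]
blue [ 0.811 -0.258  0.   ]
bottle [0.707 0.029 0.   ]
rack [0.522 0.472 0.05 ]
well [0.441 0.003 0.   ]
brown [ 0.843 -0.936  0.03 ]
robot [0.007 0.015 0.   ]
```

View pics/c1.png

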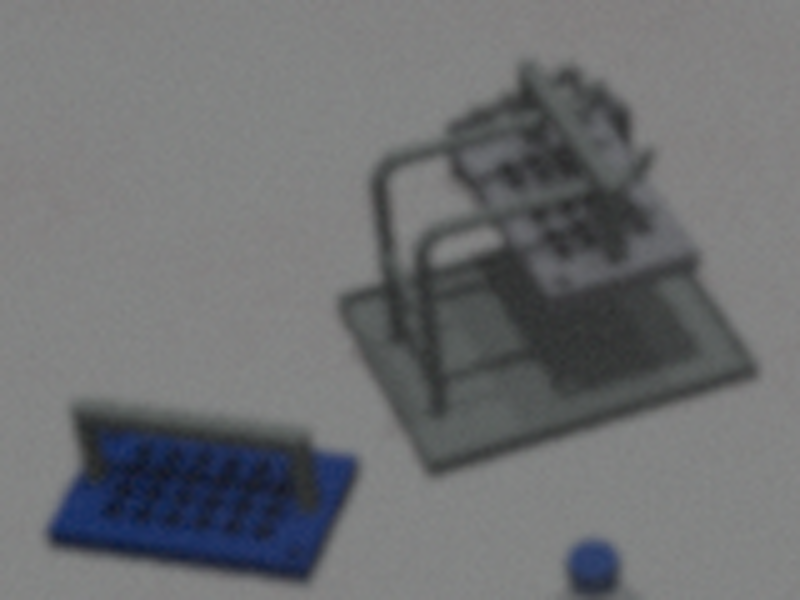

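View pics/c2.png

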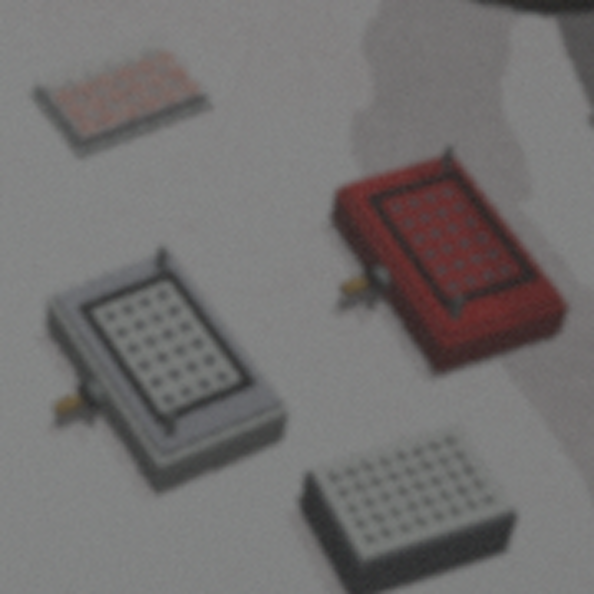

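```bash
cat >> h.py <<'E'
def toolrot(): 
    return Rn.from_rotvec(arm.observe()["ee_rot"]).as_matrix()
def plan(X,yaw=None):
    """remaining tool-frame shift cm to world X, and rotvec so tool y=down, tool x = (cos yaw, sin yaw,0)"""
    s=arm.observe();R=toolrot()
    print("pos",s["position"].round(4),"t",round(s["clock"],2),"F",s["force"].round(1),"w",round(s["width"],3))
    print("shift",(R.T@(np.array(X)-s["position"])*100).round(2))
    print("yaw now",np.arctan2(R[1,0],R[0,0]).round(4),"down",R[:,1].round(4))
    if yaw is not None:
        x=np.array([np.cos(yaw),np.sin(yaw),0]);y=np.array([0,0,-1.]);G=np.c_[x,y,np.cross(x,y)]
        print("rot",Rn.from_matrix(R.T@G).as_rotvec().round(4))
E
python3 -c "
from h import *
print(toolrot().round(3)); plan([.5,.3,.3],0)
c=cam('wrist');print(-c[1].T@c[2],onz(c,(320,240),0))"
```

```text
[[ 0.324 -0.    -0.946]
 [ 0.946 -0.001  0.324]
 [-0.001 -1.    -0.   ]]
pos [0.2023 0.5909 0.2151] t 0.15 F [ 0.8  0.1 -0.7] w 0.996
shift [-17.89  -8.46 -37.59]
yaw now 1.2409 down [-3.0e-04 -1.1e-03 -1.0e+00]
rot [ 8.0000e-04  1.2409e+00 -1.0000e-03]
[0.12165726 0.61853972 0.38394293] [0.24248361 0.57392957 0.        ]
```

```bash
cat >> h.py <<'E'
def rows(X,yaw,n):
    s=arm.observe();R=toolrot();p=s["position"];y0=np.arctan2(R[1,0],R[0,0])
    dy=(yaw-y0)/n;d=(np.array(X)-p)/n
    for i in range(n):
        a=y0+dy*i;x=np.array([np.cos(a),np.sin(a),0]);y=np.array([0,0,-1.]);G=np.c_[x,y,np.cross(x,y)]
        print((G.T@d*100).round(2),"ry",round(-dy,3))
E
python3 -c "
from h import *
rows([.58,.36,.3],0,9)"
```

```text
[-1.07 -0.94 -4.8 ] ry 0.138
[-0.4  -0.94 -4.9 ] ry 0.138
[ 0.28 -0.94 -4.91] ry 0.138
[ 0.95 -0.94 -4.83] ry 0.138
[ 1.61 -0.94 -4.65] ry 0.138
[ 2.23 -0.94 -4.38] ry 0.138
[ 2.81 -0.94 -4.04] ry 0.138
[ 3.34 -0.94 -3.61] ry 0.138
[ 3.8  -0.94 -3.12] ry 0.138
```

Call:
move_arm(series=[{"x": -1.1,"y": -1,"z": -4.8,"ry": 0.138},{"x": -0.4,"y": -1,"z": -4.9,"ry": 0.138},{"x": 0.3,"y": -1,"z": -4.9,"ry": 0.138},{"x": 1,"y": -1,"z": -4.8,"ry": 0.138},{"x": 1.6,"y": -1,"z": -4.6,"ry": 0.138},{"x": 2.2,"y": -1,"z": -4.4,"ry": 0.138},{"x": 2.8,"y": -1,"z": -4,"ry": 0.138},{"x": 3.3,"y": -1,"z": -3.6,"ry": 0.138},{"x": 3.8,"y": -1,"z": -3.1,"ry": 0.138},{}])

```text
invalid input
```

```bash
python3 -c "
from h import *
import pickle
plan([.58,.36,.3],0)
d={}
d['w']=cam('wrist');cv2.imwrite('pics/wrist1.png',arm.get_image('wrist'));pickle.dump(d,open('w1.pkl','wb'))
cv2.imwrite('pics/side1.png',arm.get_image('side'))
"
```

```text
pos [0.2023 0.5909 0.2151] t 0.15 F [ 0.8  0.1 -0.7] w 0.996
shift [ -9.62  -8.47 -43.21]
yaw now 1.2409 down [-3.0e-04 -1.1e-03 -1.0e+00]
rot [ 8.0000e-04  1.2409e+00 -1.0000e-03]
```

View pics/wrist1.png

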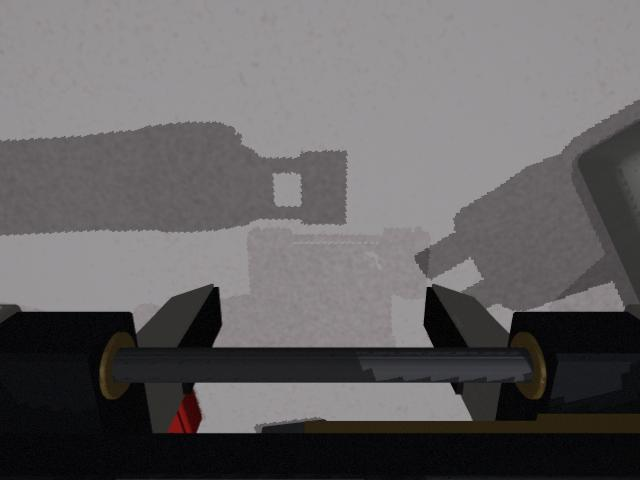

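View pics/side1.png

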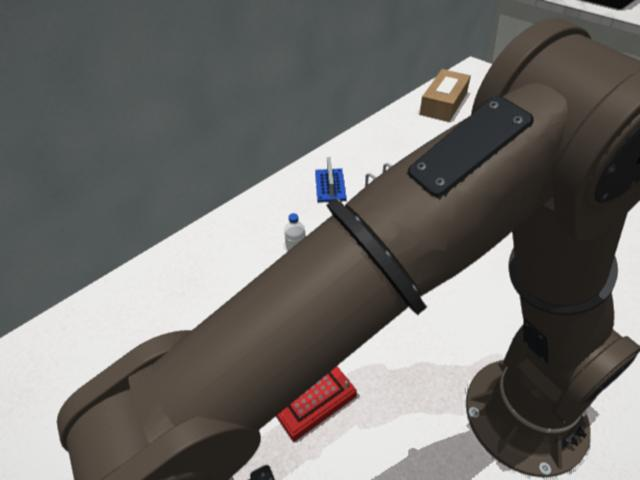

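Call:
move_arm(series=[{"x": -1.1,"y": -1,"z": -4.8,"rx": 0,"ry": 0.138,"rz": 0},{"x": -0.4,"y": -1,"z": -4.9,"rx": 0,"ry": 0.138,"rz": 0},{"x": 0.3,"y": -1,"z": -4.9,"rx": 0,"ry": 0.138,"rz": 0},{"x": 1,"y": -1,"z": -4.8,"rx": 0,"ry": 0.138,"rz": 0},{"x": 1.6,"y": -1,"z": -4.6,"rx": 0,"ry": 0.138,"rz": 0},{"x": 2.2,"y": -1,"z": -4.4,"rx": 0,"ry": 0.138,"rz": 0},{"x": 2.8,"y": -1,"z": -4,"rx": 0,"ry": 0.138,"rz": 0},{"x": 3.3,"y": -1,"z": -3.6,"rx": 0,"ry": 0.138,"rz": 0},{"x": 3.8,"y": -1,"z": -3.1,"rx": 0,"ry": 0.138,"rz": 0},{"x": 0,"y": 0,"z": 0,"rx": 0,"ry": 0,"rz": 0}])

```text
clock: 1.5
position: [0.5851, 0.3481, 0.3061]
ee_rot: [-1.574, 0.031, -0.029]
force: [-0.7, 0.8, -0.5]
width: 1.0
```

```bash
python3 -c "
from h import *
import pickle
plan([.58,.36,.3],0)
d={}
d['w']=cam('wrist');cv2.imwrite('pics/wrist1.png',arm.get_image('wrist'));pickle.dump(d,open('w1.pkl','wb'))
cv2.imwrite('pics/side1.png',arm.get_image('side'))
"
```

```text
pos [0.5851 0.3481 0.3061] t 1.5 F [-0.7  0.8 -0.5] w 1.0
shift [-0.56  0.61  1.17]
yaw now -0.0381 down [-0.0012 -0.0031 -1.    ]
rot [ 0.0031 -0.0381 -0.0012]
```

View pics/wrist1.png

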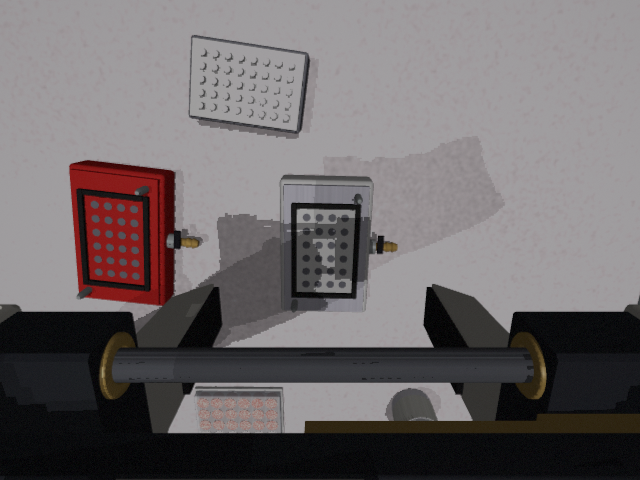

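View pics/side1.png

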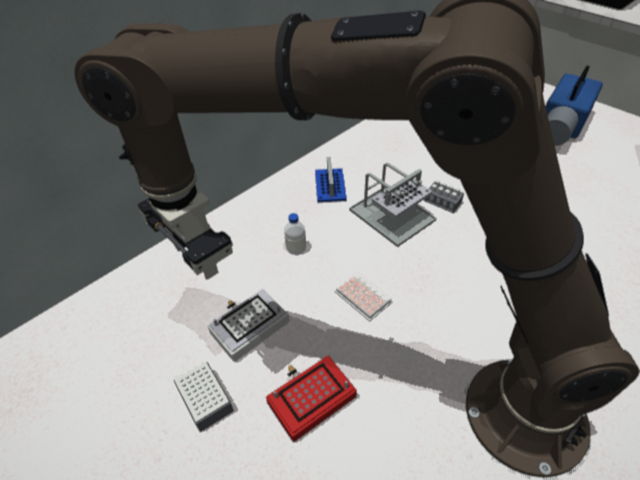

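```bash
python3 -c "
from h import *
im=cv2.imread('pics/wrist1.png');crop(im,265,165,415,325,3.7,'pics/c3.png')
im=cv2.imread('pics/side1.png');crop(im,200,280,300,360,6,'pics/c4.png');crop(im,330,150,480,250,5,'pics/c5.png')
"
```

```text
(no output)
```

View pics/c3.png

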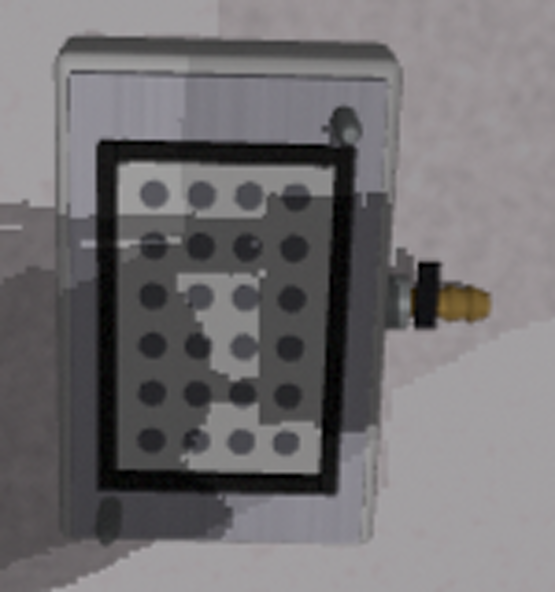

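View pics/c4.png

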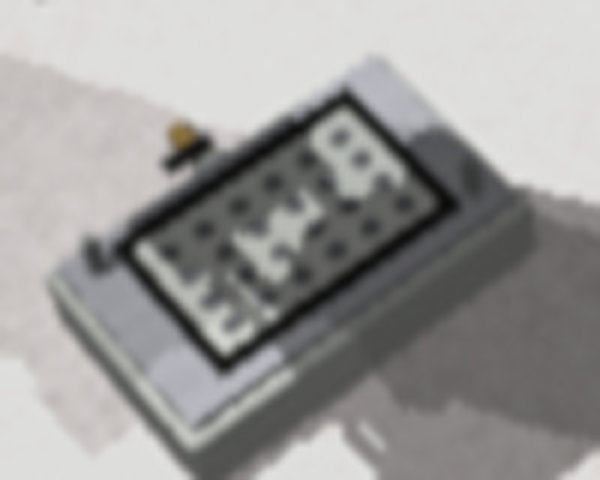

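View pics/c5.png

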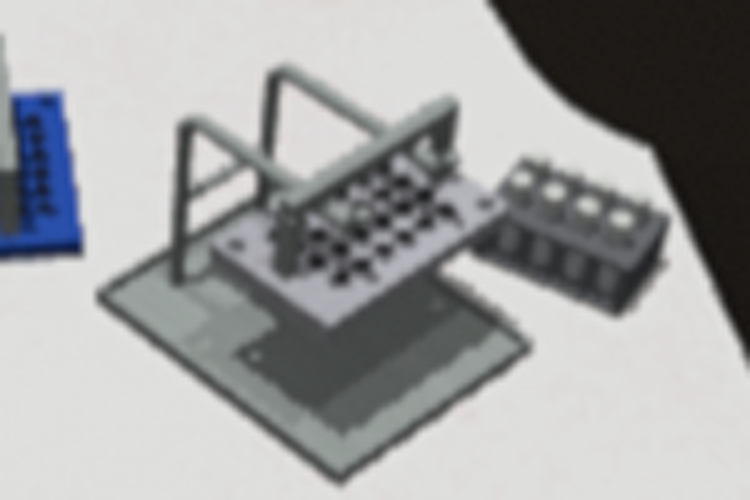

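```bash
cat > base.py <<'E'
from h import *
import pickle
def quad(im,thr,roi):
    x0,y0,x1,y1=roi; m=(im[y0:y1,x0:x1].max(2)<thr).astype(np.uint8)
    m=cv2.morphologyEx(m,cv2.MORPH_CLOSE,np.ones((3,3)))
    cs,_=cv2.findContours(m,cv2.RETR_EXTERNAL,cv2.CHAIN_APPROX_NONE)
    k=max(cs,key=lambda c:cv2.contourArea(cv2.convexHull(c)))
    h=cv2.convexHull(k); a=cv2.approxPolyDP(h,0.04*cv2.arcLength(h,True),True)[:,0]+[x0,y0]
    # refine: fit lines to hull points near each edge
    pts=k[:,0]+[x0,y0]; L=[]
    for i in range(len(a)):
        p,q=a[i],a[(i+1)%len(a)]; d=(q-p)/np.linalg.norm(q-p); n=np.array([-d[1],d[0]])
        s=(pts-p)@d; e=np.abs((pts-p)@n); sel=pts[(e<2.0)&(s>5)&(s<np.linalg.norm(q-p)-5)]
        vx,vy,cx,cy=cv2.fitLine(sel.astype(np.float32),cv2.DIST_HUBER,0,.01,.01).ravel(); L.append(np.cross([cx,cy,1],[cx+vx,cy+vy,1]))
    C=[]
    for i in range(len(L)):
        c=np.cross(L[i-1],L[i]); C.append(c[:2]/c[2])
    return a,np.array(C)
if __name__=="__main__":
    W=pickle.load(open('w1.pkl','rb'))['w']; S=cam('side')
    for n,c,roi in(("wrist",W,(280,190,372,310)),("side",S,(210,285,285,350))):
        im=cv2.imread(f'pics/{n}1.png')
        a,C=quad(im,45,roi); print(n,a.tolist(),C.round(1).tolist())
        P=np.array([onz(c,u,.051) for u in C]);
        print(P.round(4),P.mean(0).round(4),[np.linalg.norm(P[i]-P[i-1]).round(4) for i in range(len(P))])
E
python3 base.py
```

```text
wrist [[359, 204], [355, 297], [291, 309], [292, 203]] [[360.4, 204.4], [355.1, 297.0], [291.0, 297.0], [291.2, 202.7]]
[[0.6252 0.3293 0.051 ]
 [0.6179 0.2158 0.051 ]
 [0.5412 0.2187 0.051 ]
 [0.5487 0.3342 0.051 ]] [0.5833 0.2745 0.051 ] [np.float64(0.0766), np.float64(0.1138), np.float64(0.0768), np.float64(0.1158)]Traceback (most recent call last):
  File "base.py", line 23, in <module>
    a,C=quad(im,45,roi); print(n,a.tolist(),C.round(1).tolist())
        ~~~~^^^^^^^^^^^
  File "base.py", line 14, in quad
    vx,vy,cx,cy=cv2.fitLine(sel.astype(np.float32),cv2.DIST_HUBER,0,.01,.01).ravel(); L.append(np.cross([cx,cy,1],[cx+vx,cy+vy,1]))
                ~~~~~~~~~~~^^^^^^^^^^^^^^^^^^^^^^^^^^^^^^^^^^^^^^^^^^^^^^^^^
cv2.error: OpenCV(4.12.0) /io/opencv/modules/imgproc/src/linefit.cpp:50: error: (-215:Assertion failed) count > 0 in function 'fitLine2D_wods'
```

```bash
python3 -c "
from h import *
rows([.583,.31,.2],-.064,2)"
```

```text
[ 0.14  5.26 -2.11] ry 0.017
[ 0.18  5.26 -2.1 ] ry 0.017
```

Call:
move_arm(series=[{"x": 0,"y": 5.2,"z": -1.9,"rx": 0.003,"ry": 0.014,"rz": -0.001},{"x": 0,"y": 5.2,"z": -1.9,"rx": 0,"ry": 0.013,"rz": 0},{"x": 0,"y": 0,"z": 0,"rx": 0,"ry": 0,"rz": 0},{"x": 0,"y": 0,"z": 0,"rx": 0,"ry": 0,"rz": 0}])

```text
clock: 2.1
position: [0.5756, 0.3213, 0.2008]
ee_rot: [-1.563, 0.038, -0.031]
force: [-0.2, 0.1, 1.0]
width: 1.0
```

```bash
python3 -c "
from h import *
import pickle
plan([.583,.31,.2],-.064)
d={}
d['w']=cam('wrist');im=arm.get_image('wrist');cv2.imwrite('pics/wrist2.png',im);pickle.dump(d,open('w2.pkl','wb'))
crop(im,230,150,430,350,3,'pics/c6.png')
"
```

```text
pos [0.5756 0.3213 0.2008] t 2.1 F [-0.2  0.1  1. ] w 1.0
shift [ 0.79  0.07 -1.1 ]
yaw now -0.0441 down [-0.0038  0.0071 -1.    ]
rot [-0.0069  0.0199 -0.0042]
```

View pics/wrist2.png

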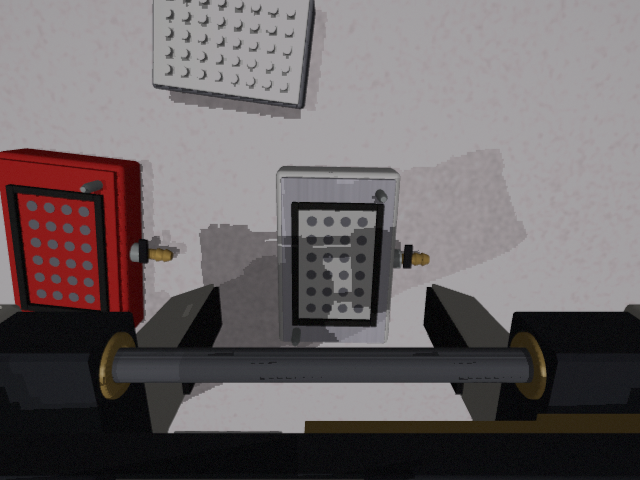

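View pics/c6.png

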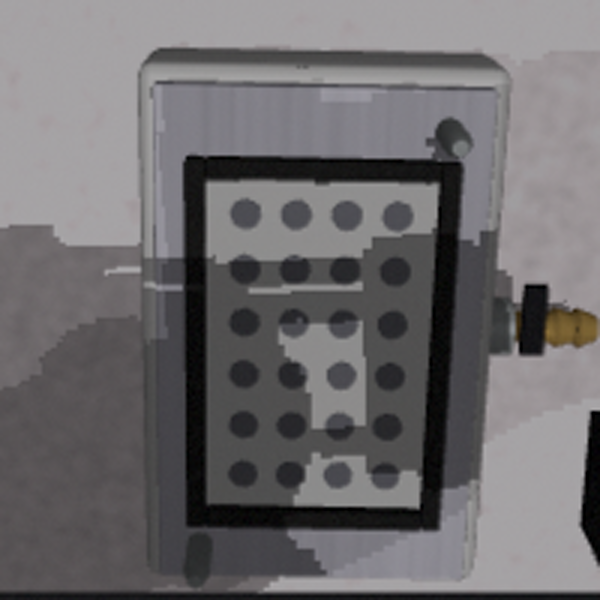

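```bash
cat > b2.py <<'E'
from base import *
W1=pickle.load(open('w1.pkl','rb'))['w'];W2=pickle.load(open('w2.pkl','rb'))['w']
def yaw(a,b): # a=+x+y
    d=a-b; return np.arctan2(d[1],d[0])-np.arctan2(66,35)
for W,pa,pb in((W1,(359.6,199.6),(293.1,308.5)),(W2,(383.7,199.5),(295.3,341.))):
    a,b=onz(W,pa,.068),onz(W,pb,.068); print("pins",((a+b)/2).round(4),yaw(a,b).round(4),np.linalg.norm(a-b).round(4), "exp .1494")
print(tri([(W1,(359.6,199.6)),(W2,(383.7,199.5))]),tri([(W1,(293.1,308.5)),(W2,(295.3,341.))]))
Cs=[]
for f,W,roi in(("1",W1,(280,190,372,302)),("2",W2,(282,195,390,328))):
    for thr in (35,45):
        im=cv2.imread(f'pics/wrist{f}.png');a,C=quad(im,thr,roi)
        P=np.array([onz(W,u,.051) for u in C]);o=P.mean(0)
        i=np.argsort(np.arctan2(*(P-o)[:,:2].T[::-1]));P=P[i];C=C[i]
        ex=(P[1]+P[2]-P[0]-P[3]);ey=P[2]+P[3]-P[0]-P[1]
        # order: (-,-),(+,-),(+,+),(-,+)
        print(f,thr,C.round(1).tolist(),o.round(4),np.linalg.norm(ex)/2,np.linalg.norm(ey)/2,np.arctan2(ex[1],ex[0]).round(4),np.arctan2(-ey[0],ey[1]).round(4))
    Cs.append((W,C))
for k in range(4): 
    X,e=tri([(Cs[0][0],Cs[0][1][k]),(Cs[1][0],Cs[1][1][k])]);print(X.round(4),np.array(e).round(1).tolist())
E
python3 b2.py
```

```text
pins [0.5837 0.2756 0.068 ] -0.0672 0.1487 exp .1494
pins [0.584  0.2747 0.068 ] -0.0709 0.1465 exp .1494
(array([0.62358379, 0.33637088, 0.06184529]), [array([0.13986348, 0.87772747]), array([-0.19049795, -1.17920882])]) (array([0.54464976, 0.21109677, 0.06566121]), [array([ 0.27356851, -0.00286325]), array([-0.35886483,  0.00694164])])
1 35 [[292.2, 297.0], [354.9, 297.0], [360.0, 204.3], [291.2, 203.5]] [0.5834 0.2743 0.051 ] 0.07568641704365943 0.11439916272798609 -0.0435 -0.0574
1 45 [[291.0, 297.0], [355.1, 297.0], [360.4, 204.4], [291.0, 202.7]] [0.5832 0.2745 0.051 ] 0.07680864471860276 0.11477464361990587 -0.0504 -0.0636
2 35 [[292.0, 325.0], [375.3, 325.0], [383.0, 204.2], [292.0, 201.8]] [0.5833 0.2744 0.051 ] 0.07618635241334736 0.11471854983171088 -0.0555 -0.0634
2 45 [[292.0, 325.0], [375.8, 325.0], [383.3, 203.6], [292.0, 201.8]] [0.5835 0.2745 0.051 ] 0.07649274273451287 0.11497254923732117 -0.0525 -0.0625
[0.5411 0.2179 0.0495] [[0.1, 0.0], [-0.1, -0.0]]
[0.6177 0.2185 0.0562] [[0.1, -0.1], [-0.1, 0.1]]
[0.6255 0.3285 0.0471] [[-0.0, -0.1], [0.0, 0.1]]
[0.5492 0.3351 0.0547] [[0.3, -0.0], [-0.4, 0.1]]
```

```bash
python3 -c "
from h import *
S=cam('scene');D=cam('side')
f=lambda c:(165+c[0]/5,140+c[1]/5);g=lambda c:(330+c[0]/5,150+c[1]/5)
for a,b in (((530,72),(450,105)),((612,188),(288,200)),((571,130),(370,155)),((530,72),(288,200)),((612,188),(450,105))):
    print(tri([(S,f(a)),(D,g(b))]))
rows([.5,-.2,.33],0,11)
"
```

```text
(array([ 0.55593533, -0.34654504,  0.14460208]), [array([-0.22768896, -0.51051757]), array([-0.23354073,  0.53173019])])
(array([ 0.56786494, -0.21768026,  0.14833532]), [array([-0.02781219, -0.0560899 ]), array([-0.02549344,  0.05896764])])
(array([ 0.56146849, -0.28134811,  0.14518429]), [array([-0.06325032, -0.13412399]), array([-0.06096918,  0.14040238])])
(array([ 0.57989846, -0.250285  ,  0.16919039]), [array([ 6.78221155, 12.2850425 ]), array([  4.82251169, -13.41410817])])
(array([ 0.54283772, -0.30051832,  0.13218558]), [array([ -5.25321452, -13.48591149]), array([-7.00832554, 13.52265638])])
[-0.48 -1.18 -4.76] ry -0.004
[-0.5  -1.18 -4.76] ry -0.004
[-0.52 -1.18 -4.76] ry -0.004
[-0.53 -1.18 -4.76] ry -0.004
[-0.55 -1.18 -4.76] ry -0.004
[-0.57 -1.18 -4.75] ry -0.004
[-0.59 -1.18 -4.75] ry -0.004
[-0.61 -1.18 -4.75] ry -0.004
[-0.63 -1.18 -4.75] ry -0.004
[-0.65 -1.18 -4.74] ry -0.004
[-0.67 -1.18 -4.74] ry -0.004
```

```bash
python3 -c "
from h import *
rows([.56,-.24,.32],-.09,11)
"
```

```text
[ 0.08 -1.09 -5.1 ] ry 0.004
[ 0.11 -1.09 -5.1 ] ry 0.004
[ 0.13 -1.09 -5.1 ] ry 0.004
[ 0.15 -1.09 -5.1 ] ry 0.004
[ 0.17 -1.09 -5.1 ] ry 0.004
[ 0.19 -1.09 -5.1 ] ry 0.004
[ 0.21 -1.09 -5.1 ] ry 0.004
[ 0.23 -1.09 -5.1 ] ry 0.004
[ 0.25 -1.09 -5.1 ] ry 0.004
[ 0.28 -1.09 -5.1 ] ry 0.004
[ 0.3  -1.09 -5.1 ] ry 0.004
```

Call:
move_arm(series=[{"x": 0.1,"y": -3,"z": -4.5,"rx": -0.007,"ry": 0,"rz": -0.004},{"x": 0.1,"y": -3,"z": -5.3,"rx": 0,"ry": 0.005,"rz": 0},{"x": 0.1,"y": -3,"z": -5.3,"rx": 0,"ry": 0.005,"rz": 0},{"x": 0.1,"y": -2.5,"z": -5.3,"rx": 0,"ry": 0.005,"rz": 0},{"x": 0.1,"y": 0,"z": -5.3,"rx": 0,"ry": 0.005,"rz": 0},{"x": 0.1,"y": 0,"z": -5.3,"rx": 0,"ry": 0.005,"rz": 0},{"x": 0.1,"y": 0,"z": -5.3,"rx": 0,"ry": 0.005,"rz": 0},{"x": 0.1,"y": 0,"z": -5.3,"rx": 0,"ry": 0.005,"rz": 0},{"x": 0.1,"y": 0,"z": -5.3,"rx": 0,"ry": 0.005,"rz": 0},{"x": 0.2,"y": 0,"z": -5.3,"rx": 0,"ry": 0.005,"rz": 0}])

```text
clock: 3.4
position: [0.5699, -0.2, 0.34]
ee_rot: [-1.559, 0.02, -0.076]
force: [0.9, -0.1, 0.7]
width: 1.005
```

```bash
python3 -c "
from h import *
plan([.56,-.24,.32],-.09)
"
```

```text
pos [ 0.5699 -0.2     0.34  ] t 3.4 F [ 0.9 -0.1  0.7] w 1.005
shift [-0.82  1.92 -4.08]
yaw now -0.0616 down [ 0.0364  0.0103 -0.9993]
rot [-0.013   0.0287  0.0356]
```

Call:
move_arm(series=[{"x": -0.8,"y": 1.9,"z": -4.1,"rx": -0.013,"ry": 0.029,"rz": 0.036},{"x": 0,"y": 0,"z": 0,"rx": 0,"ry": 0,"rz": 0},{"x": 0,"y": 0,"z": 0,"rx": 0,"ry": 0,"rz": 0}])

```text
clock: 3.78
position: [0.5621, -0.2452, 0.3266]
ee_rot: [-1.573, 0.067, -0.08]
force: [-0.6, -0.6, 0.1]
width: 1.001
```

```bash
python3 -c "
from h import *
import pickle
plan([.56,-.24,.32],-.09)
d={}
d['w']=cam('wrist');im=arm.get_image('wrist');cv2.imwrite('pics/wrist3.png',im);pickle.dump(d,open('w3.pkl','wb'))
"
```

```text
pos [ 0.5621 -0.2452  0.3266] t 3.77 F [-0.6 -0.6  0.1] w 1.001
shift [-0.27  0.66  0.5 ]
yaw now -0.0935 down [ 0.0085 -0.0041 -1.    ]
rot [ 0.0033 -0.0035  0.0088]
```

View pics/wrist3.png

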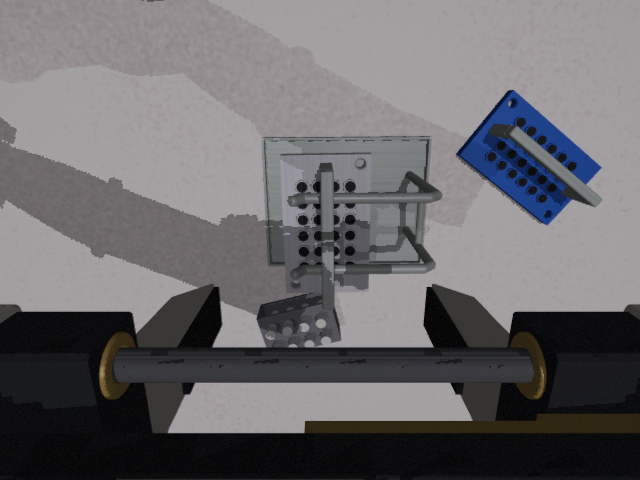

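```bash
python3 -c "
from h import *
im=cv2.imread('pics/wrist3.png');crop(im,250,125,450,345,2.7,'pics/c7.png')"
```

```text
(no output)
```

View pics/c7.png

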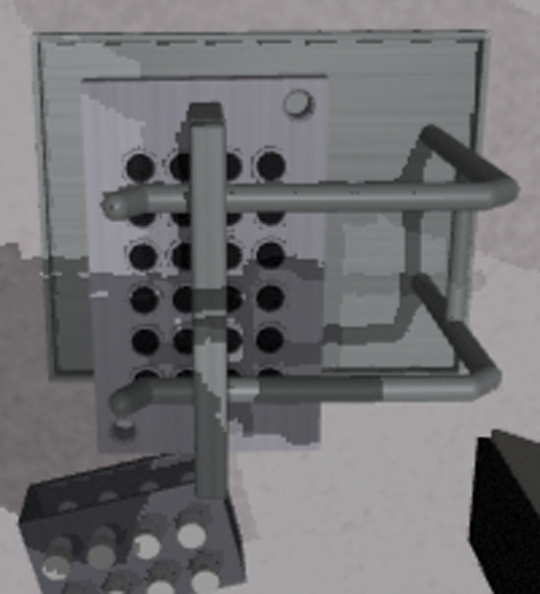

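```bash
python3 -c "
from h import *
import pickle
W=pickle.load(open('w3.pkl','rb'))['w'];S=cam('scene');D=cam('side')
f=lambda x,y:(250+x/2.7,125+y/2.7);g=lambda c:(330+c[0]/5,150+c[1]/5);s=lambda c:(165+c[0]/5,140+c[1]/5)
a,b=onz(W,f(206.5,124),.154),onz(W,f(211,497),.154);d=a-b
print('bar',a.round(4),b.round(4),((a+b)/2).round(4),np.linalg.norm(d).round(4),'yaw',np.arctan2(-d[0],d[1]).round(4))
print(tri([(W,f(206.5,124)),(D,g((288,202))),(S,s((612,186)))]));print(tri([(W,f(211,497)),(D,g((450,105))),(S,s((528,70)))]))
for p,q in(((250,197),(480,188)),((250,390),(460,386))):
    a,b=onz(W,f(*p),.140),onz(W,f(*q),.140);d=b-a;print('prong',a.round(4),b.round(4),np.arctan2(d[1],d[0]).round(4))
for p in((118,206),(120,402)): print('tip',onz(W,f(*p),.151))
# plate corners top z=.147-.007-.042=.098
for p in((82,79),(326,76),(321,446),(99,451)): print('plate',onz(W,f(*p),.098).round(4))
for p in((298,102),(122,430)): print('hole',onz(W,f(*p),.098).round(4))
"
```

```text
bar [ 0.5691 -0.2134  0.154 ] [ 0.5586 -0.3475  0.154 ] [ 0.5639 -0.2804  0.154 ] 0.1345 yaw -0.0782
(array([ 0.56796699, -0.21542371,  0.14976407]), [array([-1.21259465,  1.72672729]), array([-0.54531967, -0.36726676]), array([0.29112148, 0.37749345])])
(array([ 0.55717159, -0.35076389,  0.14337534]), [array([-1.40931174, -2.14930647]), array([0.25790008, 0.01424544]), array([-0.81830575, -0.36968653])])
prong [ 0.5818 -0.2418  0.14  ] [ 0.6604 -0.2462  0.14  ] -0.0556
prong [ 0.5763 -0.3131  0.14  ] [ 0.6524 -0.319   0.14  ] -0.0767
tip [ 0.53743238 -0.23811529  0.151     ]
tip [ 0.52991432 -0.30850803  0.151     ]
plate [ 0.5252 -0.2012  0.098 ]
plate [ 0.615  -0.2086  0.098 ]
plate [ 0.6046 -0.3591  0.098 ]
plate [ 0.5129 -0.3524  0.098 ]
hole [ 0.6041 -0.2171  0.098 ]
hole [ 0.5235 -0.3438  0.098 ]
```

```bash
python3 -c "
from h import *
plan([.564,-.2804,.22],-.078)"
```

```text
pos [ 0.5619 -0.2452  0.3265] t 3.83 F [ 0.2 -0.4 -0.6] w 0.999
shift [ 0.44 10.67 -3.45]
yaw now -0.0934 down [ 0.0083 -0.0042 -1.    ]
rot [ 0.0035 -0.0154  0.0086]
```

Call:
move_arm(series=[{"x": 0.2,"y": 5,"z": -1.7,"rx": 0.003,"ry": -0.015,"rz": 0.009},{"x": 0.2,"y": 5,"z": -1.7,"rx": 0,"ry": 0,"rz": 0},{"x": 0,"y": 0,"z": 0,"rx": 0,"ry": 0,"rz": 0},{"x": 0,"y": 0,"z": 0,"rx": 0,"ry": 0,"rz": 0}])

```text
clock: 4.32
position: [0.5699, -0.2739, 0.2303]
ee_rot: [-1.57, 0.044, -0.06]
force: [-0.6, -0.3, 0.9]
width: 0.999
```

```bash
python3 -c "
from h import *
import pickle
plan([.564,-.2804,.147],-.078)
d={}
d['w']=cam('wrist');im=arm.get_image('wrist');cv2.imwrite('pics/wrist4.png',im);pickle.dump(d,open('w4.pkl','wb'))
"
```

```text
pos [ 0.5699 -0.2739  0.2303] t 4.33 F [-0.6 -0.3  0.9] w 0.999
shift [-0.63  8.33 -0.69]
yaw now -0.066 down [ 9.8e-03  3.0e-04 -1.0e+00]
rot [-0.001   0.012   0.0098]
```

View pics/wrist4.png

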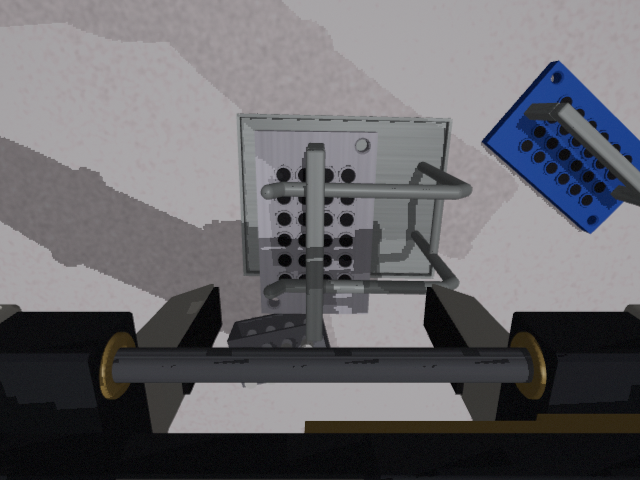

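```bash
python3 -c "
from h import *
import pickle
im=cv2.imread('pics/wrist4.png');crop(im,250,120,400,345,2.6,'pics/c8.png')"
```

```text
(no output)
```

View pics/c8.png

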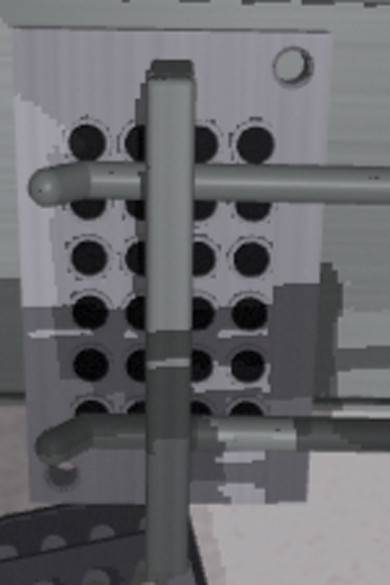

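```bash
python3 -c "
from h import *
import pickle
W3=pickle.load(open('w3.pkl','rb'))['w'];W=pickle.load(open('w4.pkl','rb'))['w']
f=lambda x,y:(250+x/2.6,120+y/2.6);g=lambda x,y:(250+x/2.7,125+y/2.7)
a,b=onz(W,f(170,79),.154),onz(W,f(167,574),.154);d=a-b
print('bar',a.round(4),b.round(4),((a+b)/2).round(4),np.linalg.norm(d).round(4),'yaw',np.arctan2(-d[0],d[1]).round(4))
print(tri([(W3,g(206.5,124)),(W,f(170,79))]));print(tri([(W3,g(211,497)),(W,f(167,574))]))
P=[onz(W,f(*p),.098) for p in((14,27),(330,30),(307,502),(30,500))]
print(np.mean(P,0),P); print(onz(W,f(293,66),.098),onz(W,f(63,474),.098))
"
```

```text
bar [ 0.5693 -0.2137  0.154 ] [ 0.5588 -0.3478  0.154 ] [ 0.564  -0.2807  0.154 ] 0.1345 yaw -0.0777
(array([ 0.56917915, -0.21425374,  0.14820493]), [array([ 0.00526118, -0.00235498]), array([-0.00746493,  0.00313432])])
(array([ 0.55880855, -0.34654431,  0.15581496]), [array([0.12872936, 0.0338589 ]), array([-0.17347037, -0.05095305])])
[ 0.56419481 -0.28057787  0.098     ] [array([ 0.52512973, -0.20164201,  0.098     ]), array([ 0.615156  , -0.20847403,  0.098     ]), array([ 0.60401969, -0.35974714,  0.098     ]), array([ 0.51247381, -0.35244831,  0.098     ])]
[ 0.60423081 -0.21784102  0.098     ] [ 0.52434712 -0.34370138  0.098     ]
```

Call:
move_arm(series=[{"x": -0.6,"y": 0.5,"z": -0.7,"rx": -0.001,"ry": 0.012,"rz": 0.01},{"x": 0,"y": 4,"z": 0,"rx": 0,"ry": 0,"rz": 0},{"x": 0,"y": 0,"z": 0,"rx": 0,"ry": 0,"rz": 0}])

```text
clock: 4.75
position: [0.5653, -0.2804, 0.1888]
ee_rot: [-1.571, 0.056, -0.064]
force: [-0.0, 1.3, 0.6]
width: 1.0
```

```bash
python3 -c "
from h import *
plan([.564,-.2806,.147],-.078)"
```

```text
pos [ 0.5653 -0.2804  0.1888] t 4.75 F [-0.   1.3  0.6] w 1.0
shift [-0.15  4.18 -0.02]
yaw now -0.0767 down [ 0.0053 -0.0015 -1.    ]
rot [0.0011 0.0013 0.0054]
```

Call:
move_arm(series=[{"x": -0.2,"y": 2.5,"z": 0,"rx": 0.001,"ry": 0.001,"rz": 0.005},{"x": 0,"y": 1.5,"z": 0,"rx": 0,"ry": 0,"rz": 0},{"x": 0,"y": 0.2,"z": 0,"rx": 0,"ry": 0,"rz": 0},{"x": 0,"y": 0,"z": 0,"rx": 0,"ry": 0,"rz": 0}])

```text
clock: 5.25
position: [0.5664, -0.2827, 0.1525]
ee_rot: [-1.573, 0.055, -0.068]
force: [0.1, 0.1, -0.4]
width: 0.996
```

```bash
python3 -c "
from h import *
plan([.564,-.2806,.147],-.078)
im=arm.get_image('side');crop(im,330,100,480,250,4,'pics/c9.png')"
```

```text
pos [ 0.5664 -0.2827  0.1525] t 5.25 F [ 0.1  0.1 -0.4] w 0.996
shift [-0.26  0.54  0.19]
yaw now -0.0783 down [ 0.0078 -0.0035 -1.    ]
rot [ 0.0029 -0.0003  0.0081]
```

View pics/c9.png

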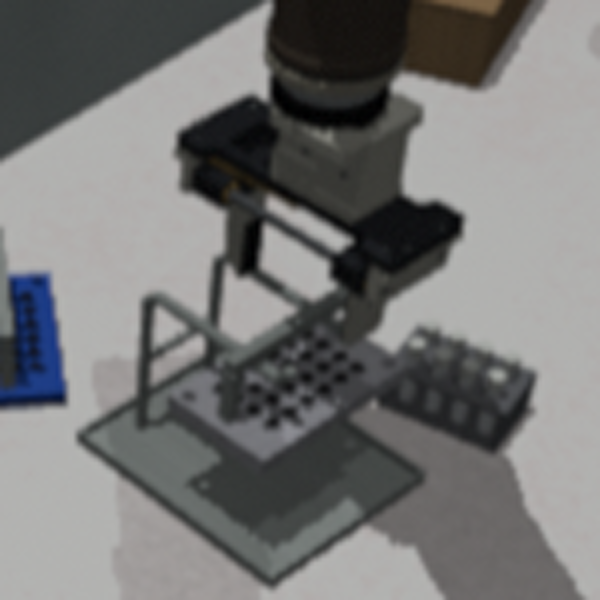

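Call:
move_arm(series=[{"x": -0.3,"y": 0.5,"z": 0.2,"rx": 0.003,"ry": 0,"rz": 0.008},{"x": 0,"y": 0.1,"z": 0,"rx": 0,"ry": 0,"rz": 0},{"x": 0,"y": 0,"z": 0,"rx": 0,"ry": 0,"rz": 0}])

```text
clock: 5.68
position: [0.5641, -0.2806, 0.1474]
ee_rot: [-1.57, 0.06, -0.063]
force: [-0.2, 0.2, 0.1]
width: 1.0
```

```bash
python3 -c "
from h import *
plan([.564,-.2806,.147],-.078)"
```

```text
pos [ 0.5641 -0.2806  0.1474] t 5.67 F [-0.2  0.2  0.1] w 1.0
shift [-0.01  0.04 -0.  ]
yaw now -0.0783 down [ 1.5e-03 -2.0e-04 -1.0e+00]
rot [ 0.     -0.0003  0.0015]
```

Call:
move_arm(series=[{"x": 0,"y": 0,"z": 0,"rx": 0,"ry": 0,"rz": 0},{"x": 0,"y": 0,"z": 0,"rx": 0,"ry": 0,"rz": 0},{"x": 0,"y": 0,"z": 0,"rx": 0,"ry": 0,"rz": 0},{"x": 0,"y": 0,"z": 0,"rx": 0,"ry": 0,"rz": 0},{"x": 0,"y": 0,"z": 0,"rx": 0,"ry": 0,"rz": 0},{"x": 0,"y": 0,"z": 0,"rx": 0,"ry": 0,"rz": 0}], jaw=0, newtons=55)

```text
clock: 6.42
position: [0.5642, -0.2806, 0.1475]
ee_rot: [-1.57, 0.06, -0.063]
force: [-0.4, 1.0, 0.0]
width: 0.398
```

```bash
python3 -c "
from h import *
plan([.564,-.2806,.167],-.078)"
```

```text
pos [ 0.5642 -0.2806  0.1475] t 6.42 F [-0.4  1.   0. ] w 0.398
shift [-0.01 -1.95  0.  ]
yaw now -0.0782 down [ 1.6e-03 -3.0e-04 -1.0e+00]
rot [ 0.0001 -0.0002  0.0016]
```

Still closing (width 0.398).

Call:
move_arm(series=[{"x": 0,"y": 0,"z": 0,"rx": 0,"ry": 0,"rz": 0},{"x": 0,"y": 0,"z": 0,"rx": 0,"ry": 0,"rz": 0},{"x": 0,"y": 0,"z": 0,"rx": 0,"ry": 0,"rz": 0},{"x": 0,"y": 0,"z": 0,"rx": 0,"ry": 0,"rz": 0},{"x": 0,"y": 0,"z": 0,"rx": 0,"ry": 0,"rz": 0}])

```text
clock: 7.05
position: [0.5642, -0.2807, 0.1475]
ee_rot: [-1.57, 0.06, -0.063]
force: [0.4, 0.4, 0.5]
width: 0.0
```

```bash
python3 -c "
from h import *
plan([.564,-.2806,.167],-.078)"
```

```text
pos [ 0.5642 -0.2807  0.1475] t 7.05 F [0.4 0.4 0.5] w 0.0
shift [-0.01 -1.95  0.  ]
yaw now -0.0783 down [ 1.6e-03 -3.0e-04 -1.0e+00]
rot [ 0.0001 -0.0003  0.0016]
```

```bash
python3 -c "
from h import *
im=arm.get_image('side');crop(im,330,100,480,250,4,'pics/c10.png')
im=arm.get_image('wrist');cv2.imwrite('pics/wrist5.png',im)
im=arm.get_image('scene');crop(im,200,80,360,240,4,'pics/c10s.png')"
```

```text
(no output)
```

View pics/c10.png

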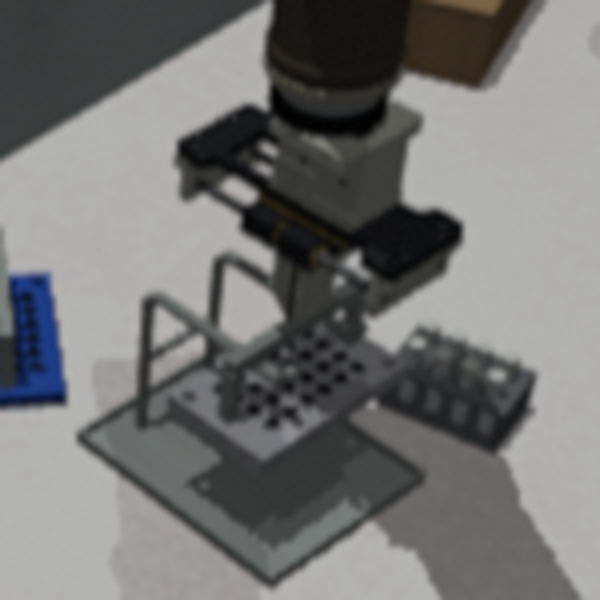

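View pics/wrist5.png

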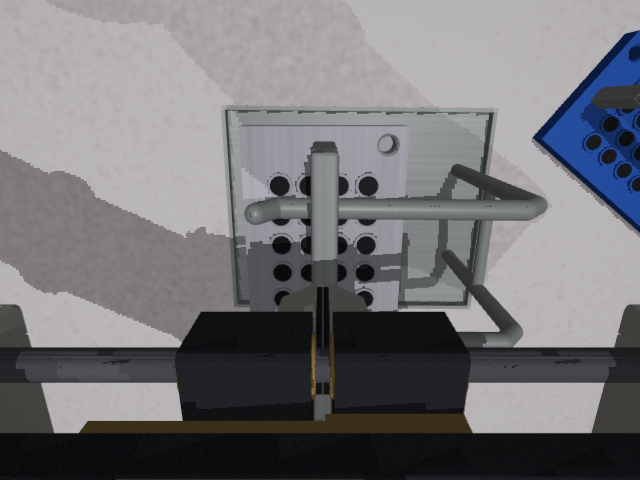

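View pics/c10s.png

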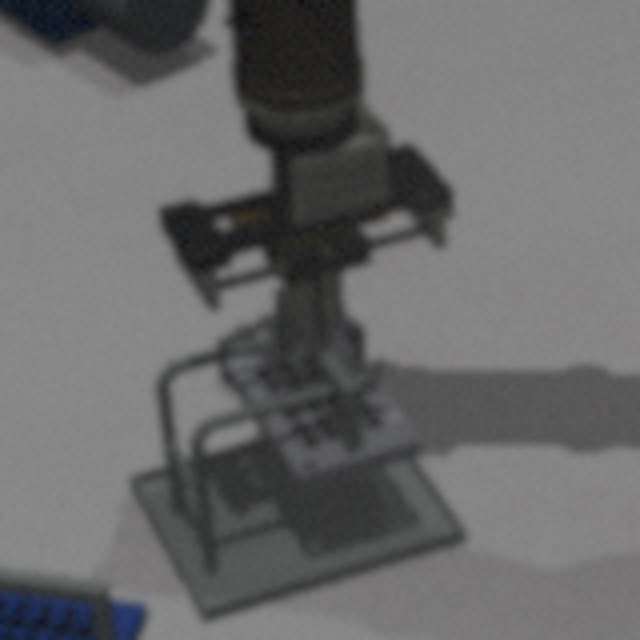

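```bash
python3 -c "
from h import *
im=cv2.imread('pics/wrist5.png');crop(im,250,240,400,430,3.1,'pics/c11.png')"
```

```text
(no output)
```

View pics/c11.png

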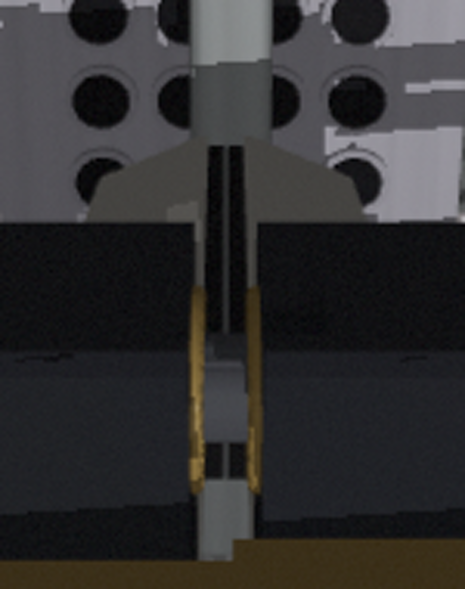

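```bash
python3 -c "
from h import *
W=cam('wrist');D=cam('side');S=cam('scene');p=arm.observe()['position'];R=toolrot()
for n,t in (('tcp',(0,0,0)),('tip',(0,.019,0)),('tipnear',(0,.019,.0095)),('tipupper near',(0,-.006,.0095)),('barend top',(.0,-.007,.068)),('bar at .03',(0,-.007,.03))):
    X=p+R@np.array(t);d=proj(D,X);s=proj(S,X);print(n,proj(W,X).round(1),'side crop',((d-[330,100])*4).round(0),'scene crop',((s-[200,80])*4).round(0))
"
```

```text
tcp [324.6 294.9] side crop [292. 321.] scene crop [313. 342.]
tip [324.4 278.5] side crop [290. 342.] scene crop [315. 364.]
tipnear [324.5 261.5] side crop [280. 348.] scene crop [320. 371.]
tipupper near [324.8 281.9] side crop [284. 320.] scene crop [318. 343.]
barend top [325.  150.9] side crop [225. 356.] scene crop [350. 387.]
bar at .03 [324.9 239.8] side crop [264. 331.] scene crop [329. 358.]
```

Call:
move_arm(series=[{"x": 0,"y": -0.6,"z": 0,"rx": 0,"ry": 0,"rz": 0},{"x": 0,"y": 0,"z": 0,"rx": 0,"ry": 0,"rz": 0},{"x": 0,"y": 0,"z": 0,"rx": 0,"ry": 0,"rz": 0}])

```text
clock: 7.58
position: [0.5642, -0.2807, 0.1541]
ee_rot: [-1.57, 0.06, -0.063]
force: [-0.2, -0.7, 0.5]
width: 0.002
```

```bash
python3 -c "
from h import *
plan([.564,-.2806,.167],-.078)
im=arm.get_image('wrist');cv2.imwrite('pics/wrist6.png',im);crop(im,220,90,460,430,1.75,'pics/c12.png')"
```

```text
pos [ 0.5642 -0.2807  0.1541] t 7.58 F [-0.2 -0.7  0.5] w 0.002
shift [-0.02 -1.29  0.01]
yaw now -0.0783 down [ 1.9e-03 -4.0e-04 -1.0e+00]
rot [ 0.0002 -0.0003  0.0019]
```

View pics/c12.png

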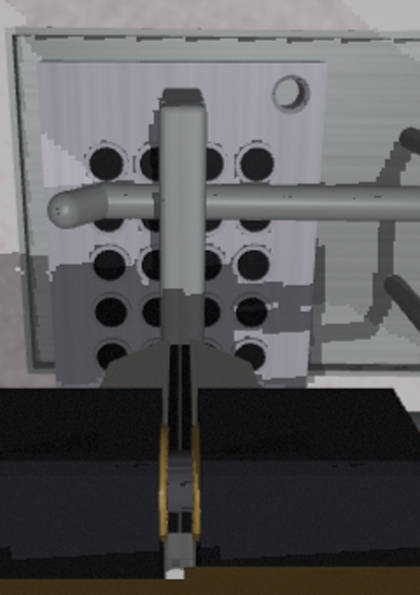

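The jaws shut above the bar. In the wrist pictures the finger ends (218,287) and (428,287) are 92 mm apart. That puts them about 14 mm *behind* the reported TCP, not 19 mm ahead of it. I'll open the jaws and check this in the side view before going lower.

Call:
move_arm(series=[{"x": 0,"y": 0,"z": 0,"rx": 0,"ry": 0,"rz": 0.002},{"x": 0,"y": 0,"z": 0,"rx": 0,"ry": 0,"rz": 0},{"x": 0,"y": 0,"z": 0,"rx": 0,"ry": 0,"rz": 0},{"x": 0,"y": 0,"z": 0,"rx": 0,"ry": 0,"rz": 0},{"x": 0,"y": 0,"z": 0,"rx": 0,"ry": 0,"rz": 0},{"x": 0,"y": 0,"z": 0,"rx": 0,"ry": 0,"rz": 0},{"x": 0,"y": 0,"z": 0,"rx": 0,"ry": 0,"rz": 0}], jaw=6)

```text
clock: 8.5
position: [0.5641, -0.2807, 0.154]
ee_rot: [-1.57, 0.062, -0.061]
force: [-0.3, -0.2, -0.9]
width: 0.648
```

```bash
python3 -c "
from h import *
plan([.564,-.2806,.114],-.078)
D=cam('side');p=arm.observe()['position'];R=toolrot();w=arm.observe()['width']*.0918/2
im=arm.get_image('side')
c=cv2.resize(im[120:220,360:460],None,fx=6,fy=6,interpolation=cv2.INTER_CUBIC)
for y,col in((-.014,(0,0,255)),(.019,(0,255,0))):
  for x in(-w,w):
    q=(proj(D,p+R@np.array([x,y,0]))-[360,120])*6;cv2.circle(c,tuple(int(v) for v in q),4,col,-1)
cv2.imwrite('pics/c13.png',c)"
```

```text
pos [ 0.5641 -0.2807  0.154 ] t 8.5 F [-0.3 -0.2 -0.9] w 0.648
shift [-0.01  4.    0.01]
yaw now -0.0783 down [-5.e-04 -2.e-04 -1.e+00]
rot [ 0.0002 -0.0003 -0.0005]
```

View pics/c13.png

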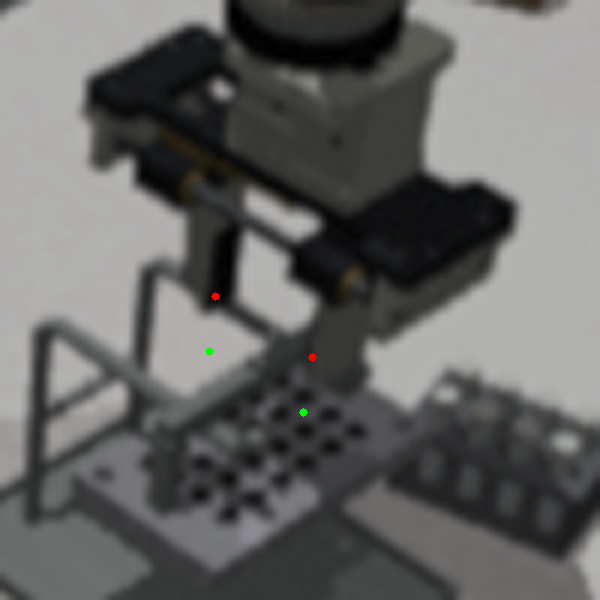

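The side view agrees. The red marks (tip 14 mm behind the TCP) lie on the real finger ends near (212,305), and the green ones (stated tip) hang in the air. The grasp point is therefore about 33 mm above the reported TCP, so I'll go down to z of about 0.114.

Call:
move_arm(series=[{"x": 0,"y": 2,"z": 0,"rx": 0,"ry": 0,"rz": 0},{"x": 0,"y": 1.3,"z": 0,"rx": 0,"ry": 0,"rz": 0},{"x": 0,"y": 0.5,"z": 0,"rx": 0,"ry": 0,"rz": 0},{"x": 0,"y": 0,"z": 0,"rx": 0,"ry": 0,"rz": 0}])

```text
clock: 9.05
position: [0.5646, -0.281, 0.1153]
ee_rot: [-1.57, 0.061, -0.062]
force: [-0.5, 0.3, 0.3]
width: 0.653
```

```bash
python3 -c "
from h import *
plan([.564,-.2806,.114],-.078)"
```

```text
pos [ 0.5646 -0.281   0.1153] t 9.05 F [-0.5  0.3  0.3] w 0.653
shift [-0.06  0.13  0.04]
yaw now -0.0783 down [ 4.e-04 -5.e-04 -1.e+00]
rot [ 0.0005 -0.0003  0.0004]
```

Call:
move_arm(series=[{"x": -0.06,"y": 0.1,"z": 0,"rx": 0,"ry": 0,"rz": 0},{"x": 0,"y": 0,"z": 0,"rx": 0,"ry": 0,"rz": 0},{"x": 0,"y": 0,"z": 0,"rx": 0,"ry": 0,"rz": 0},{"x": 0,"y": 0,"z": 0,"rx": 0,"ry": 0,"rz": 0},{"x": 0,"y": 0,"z": 0,"rx": 0,"ry": 0,"rz": 0},{"x": 0,"y": 0,"z": 0,"rx": 0,"ry": 0,"rz": 0},{"x": 0,"y": 0,"z": 0,"rx": 0,"ry": 0,"rz": 0},{"x": 0,"y": 0,"z": 0,"rx": 0,"ry": 0,"rz": 0}], jaw=0, newtons=55)

```text
clock: 10.05
position: [0.5647, -0.2814, 0.1158]
ee_rot: [-1.571, 0.06, -0.064]
force: [0.2, 0.3, -0.6]
width: 0.125
```

```bash
python3 -c "
from h import *
plan([.564,-.2806,.134],-.078)"
```

```text
pos [ 0.5647 -0.2814  0.1158] t 10.05 F [ 0.2  0.3 -0.6] w 0.125
shift [-0.07 -1.82  0.07]
yaw now -0.0784 down [ 0.0025 -0.0013 -1.    ]
rot [ 0.0011 -0.0004  0.0026]
```

Width is 0.125, about 12 mm, so the bar is held. I'll lift it slightly and check.

Call:
move_arm(series=[{"x": 0,"y": -1,"z": 0,"rx": 0,"ry": 0,"rz": 0},{"x": 0,"y": -1,"z": 0,"rx": 0,"ry": 0,"rz": 0},{"x": 0,"y": 0,"z": 0,"rx": 0,"ry": 0,"rz": 0},{"x": 0,"y": 0,"z": 0,"rx": 0,"ry": 0,"rz": 0}])

```text
clock: 10.55
position: [0.5636, -0.2806, 0.1361]
ee_rot: [-1.57, 0.061, -0.061]
force: [0.5, 0.5, -4.7]
width: 0.124
```

```bash
python3 -c "
from h import *
plan([.44,-.272,.136],-.078)
im=arm.get_image('side');crop(im,330,100,480,250,4,'pics/c14.png')"
```

```text
pos [ 0.5636 -0.2806  0.1361] t 10.55 F [ 0.5  0.5 -4.7] w 0.124
shift [-1.239e+01  1.000e-02 -1.100e-01]
yaw now -0.0783 down [-1.e-04 -1.e-04 -1.e+00]
rot [ 0.0001 -0.0003 -0.    ]
```

View pics/c14.png

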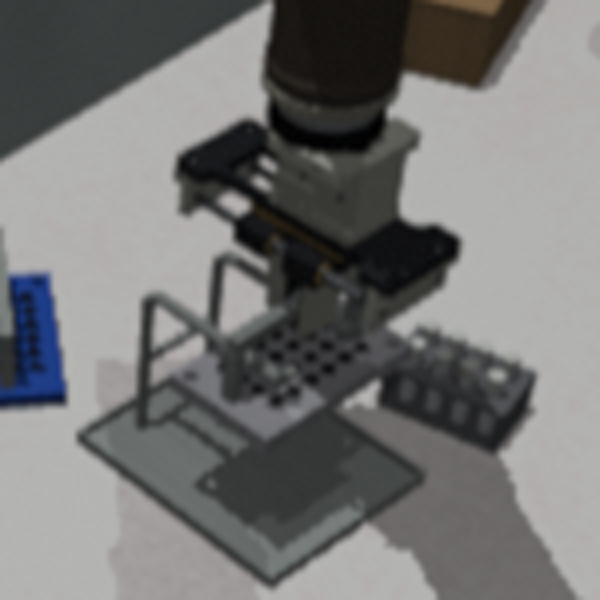

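Call:
move_arm(series=[{"x": -1,"y": 0,"z": 0,"rx": 0,"ry": 0,"rz": 0},{"x": -1.5,"y": 0,"z": 0,"rx": 0,"ry": 0,"rz": 0},{"x": -1.5,"y": 0,"z": 0,"rx": 0,"ry": 0,"rz": 0}])

```text
clock: 10.98
position: [0.521, -0.2772, 0.1353]
ee_rot: [-1.57, 0.062, -0.06]
force: [-0.1, -0.5, -5.5]
width: 0.122
```

```bash
python3 -c "
from h import *
plan([.44,-.272,.136],-.078)"
```

```text
pos [ 0.521  -0.2772  0.1353] t 10.97 F [-0.1 -0.5 -5.5] w 0.122
shift [-8.12 -0.06 -0.11]
yaw now -0.0779 down [-1.4e-03 -1.0e-04 -1.0e+00]
rot [ 0.0002  0.0001 -0.0014]
```

Call:
move_arm(series=[{"x": -1.5,"y": -0.05,"z": 0,"rx": 0,"ry": 0,"rz": 0},{"x": -2,"y": 0,"z": 0,"rx": 0,"ry": 0,"rz": 0},{"x": -2,"y": 0,"z": 0,"rx": 0,"ry": 0,"rz": 0},{"x": -2,"y": 0,"z": 0,"rx": 0,"ry": 0,"rz": 0},{"x": -0.5,"y": -0.3,"z": 0,"rx": 0,"ry": 0,"rz": 0},{"x": 0,"y": 0,"z": 0,"rx": 0,"ry": 0,"rz": 0}])

```text
clock: 11.72
position: [0.4329, -0.2704, 0.1397]
ee_rot: [-1.568, 0.065, -0.063]
force: [0.3, 0.0, -4.7]
width: 0.125
```

```bash
python3 -c "
from h import *
plan([.44,-.272,.22],-.078)
im=arm.get_image('side');crop(im,330,100,480,250,4,'pics/c15.png')
im=arm.get_image('scene');crop(im,230,80,430,240,4,'pics/c15s.png')"
```

```text
pos [ 0.4329 -0.2704  0.1397] t 11.72 F [ 0.3  0.  -4.7] w 0.125
shift [ 0.71 -8.03 -0.09]
yaw now -0.081 down [-0.0012  0.0015 -1.    ]
rot [-0.0014 -0.003  -0.0014]
```

View pics/c15.png

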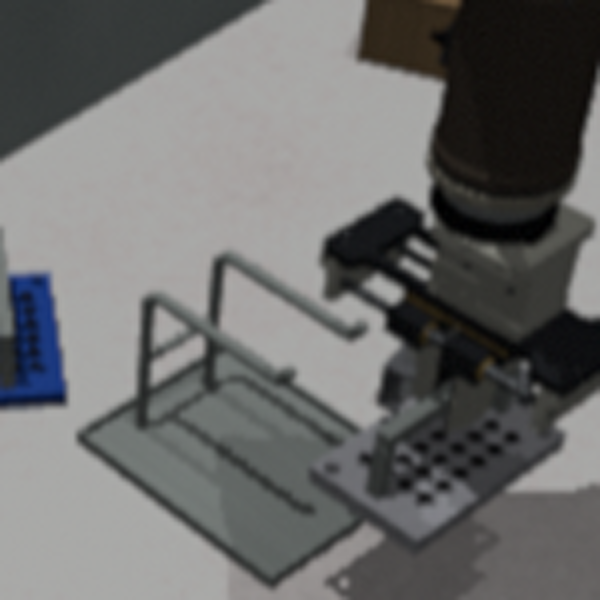

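View pics/c15s.png

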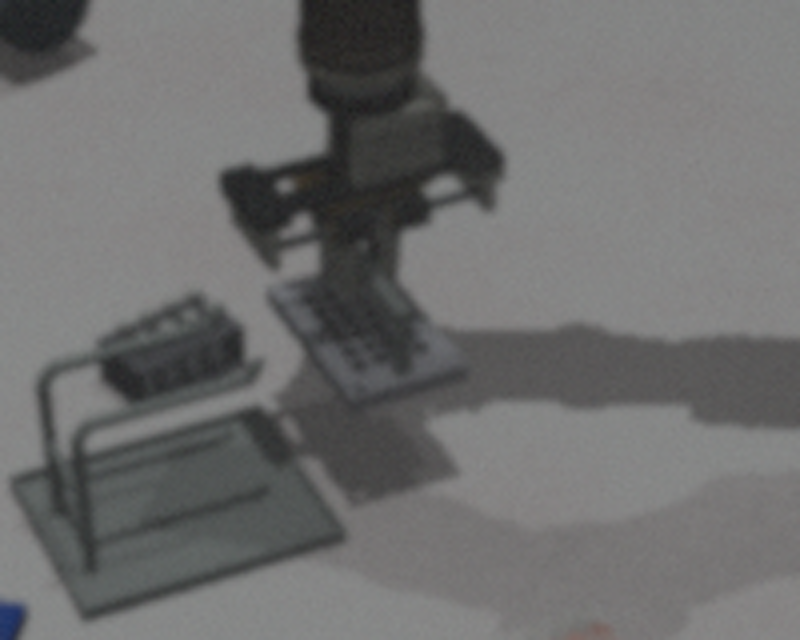

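```bash
python3 -c "
from h import *
rows([.58,.27,.21],-.065,14)"
```

```text
[ 0.73 -0.5   3.93] ry -0.001
[ 0.74 -0.5   3.93] ry -0.001
[ 0.74 -0.5   3.93] ry -0.001
[ 0.75 -0.5   3.93] ry -0.001
[ 0.75 -0.5   3.93] ry -0.001
[ 0.76 -0.5   3.93] ry -0.001
[ 0.76 -0.5   3.93] ry -0.001
[ 0.76 -0.5   3.93] ry -0.001
[ 0.77 -0.5   3.92] ry -0.001
[ 0.77 -0.5   3.92] ry -0.001
[ 0.78 -0.5   3.92] ry -0.001
[ 0.78 -0.5   3.92] ry -0.001
[ 0.79 -0.5   3.92] ry -0.001
[ 0.79 -0.5   3.92] ry -0.001
```

Call:
move_arm(series=[{"x": 0,"y": -2,"z": 0,"rx": -0.001,"ry": -0.001,"rz": -0.001},{"x": 0.5,"y": -3,"z": 2,"rx": 0,"ry": -0.001,"rz": 0},{"x": 0.7,"y": -2,"z": 3.5,"rx": 0,"ry": -0.001,"rz": 0},{"x": 0.7,"y": 0,"z": 4,"rx": 0,"ry": -0.001,"rz": 0},{"x": 0.7,"y": 0,"z": 4,"rx": 0,"ry": -0.001,"rz": 0},{"x": 0.7,"y": 0,"z": 4,"rx": 0,"ry": -0.001,"rz": 0},{"x": 0.7,"y": 0,"z": 4,"rx": 0,"ry": -0.001,"rz": 0}])

```text
clock: 12.7
position: [0.4963, -0.0559, 0.2118]
ee_rot: [-1.573, 0.058, -0.063]
force: [1.7, -0.2, -4.9]
width: 0.121
```

```bash
python3 -c "
from h import *
plan([.5836,.2746,.21],-.065);rows([.5836,.2746,.21],-.065,8)"
```

```text
pos [ 0.4963 -0.0559  0.2118] t 12.7 F [ 1.7 -0.2 -4.9] w 0.121
shift [ 6.16  0.09 33.63]
yaw now -0.0772 down [ 0.0031 -0.0035 -1.    ]
rot [ 0.0033 -0.0122  0.0033]
[0.77 0.02 4.2 ] ry -0.002
[0.78 0.02 4.2 ] ry -0.002
[0.78 0.02 4.2 ] ry -0.002
[0.79 0.02 4.2 ] ry -0.002
[0.8  0.02 4.2 ] ry -0.002
[0.8  0.02 4.2 ] ry -0.002
[0.81 0.02 4.2 ] ry -0.002
[0.81 0.02 4.19] ry -0.002
```

Call:
move_arm(series=[{"x": 0.7,"y": 0,"z": 4,"rx": 0.003,"ry": -0.002,"rz": 0.003},{"x": 0.7,"y": 0,"z": 4,"rx": 0,"ry": -0.002,"rz": 0},{"x": 0.7,"y": 0,"z": 4,"rx": 0,"ry": -0.002,"rz": 0},{"x": 0.7,"y": 0,"z": 4,"rx": 0,"ry": -0.002,"rz": 0},{"x": 0.7,"y": 0,"z": 4,"rx": 0,"ry": -0.002,"rz": 0},{"x": 0.7,"y": 0,"z": 4,"rx": 0,"ry": -0.002,"rz": 0},{"x": 0.7,"y": 0,"z": 3,"rx": 0,"ry": 0,"rz": 0},{"x": 0,"y": 0,"z": 0,"rx": 0,"ry": 0,"rz": 0},{"x": 0,"y": 0,"z": 0,"rx": 0,"ry": 0,"rz": 0}])

```text
clock: 13.82
position: [0.5691, 0.2284, 0.2091]
ee_rot: [-1.571, 0.041, -0.043]
force: [-1.4, 0.1, -6.0]
width: 0.124
```

```bash
python3 -c "
from h import *
plan([.5836,.2746,.21],-.065)"
```

```text
pos [0.5691 0.2284 0.2091] t 13.82 F [-1.4  0.1 -6. ] w 0.124
shift [ 1.2  -0.09  4.69]
yaw now -0.0537 down [ 1.3e-03 -8.0e-04 -1.0e+00]
rot [0.0007 0.0113 0.0013]
```

Call:
move_arm(series=[{"x": 0.6,"y": 0,"z": 2.4,"rx": 0.001,"ry": 0.006,"rz": 0.001},{"x": 0.6,"y": 0,"z": 2.3,"rx": 0,"ry": 0.005,"rz": 0},{"x": 0,"y": 0,"z": 0,"rx": 0,"ry": 0,"rz": 0},{"x": 0,"y": 0,"z": 0,"rx": 0,"ry": 0,"rz": 0}])

```text
clock: 14.32
position: [0.5847, 0.2713, 0.2088]
ee_rot: [-1.572, 0.055, -0.055]
force: [0.9, 0.3, -4.7]
width: 0.126
```

```bash
python3 -c "
from h import *
import pickle
plan([.5836,.2746,.21],-.065)
W=cam('wrist');pickle.dump({'w':W},open('w7.pkl','wb'))
im=arm.get_image('wrist');cv2.imwrite('pics/wrist7.png',im)
im=arm.get_image('side');cv2.imwrite('pics/side7.png',im);crop(im,150,200,320,360,4,'pics/c16.png')
im=arm.get_image('scene');cv2.imwrite('pics/scene7.png',im)"
```

```text
pos [0.5847 0.2713 0.2088] t 14.32 F [ 0.9  0.3 -4.7] w 0.126
shift [-0.13 -0.12  0.32]
yaw now -0.0703 down [-3.0e-04 -1.7e-03 -1.0e+00]
rot [ 0.0017 -0.0053 -0.0002]
```

View pics/wrist7.png

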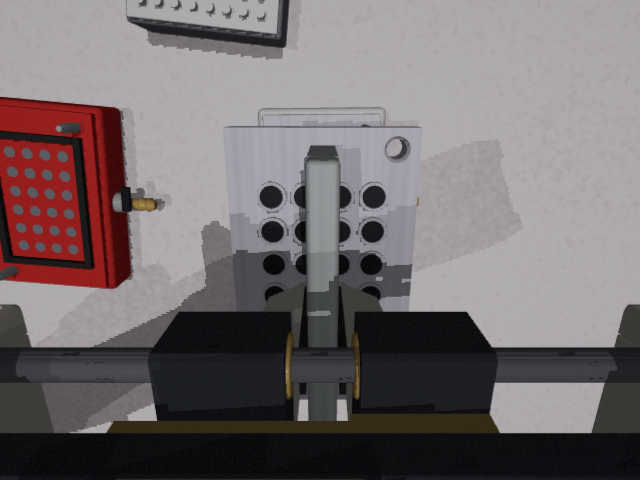

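View pics/c16.png

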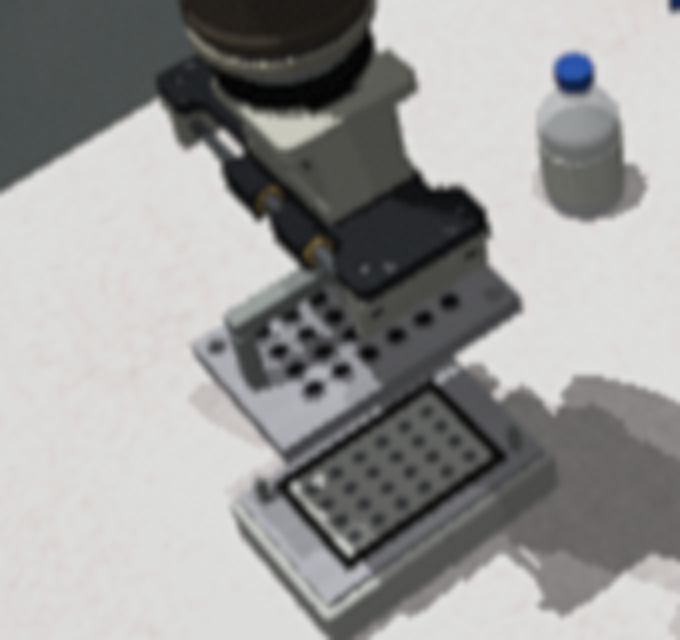

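```bash
python3 -c "
from h import *
im=cv2.imread('pics/wrist7.png');crop(im,215,95,430,225,3.7,'pics/c17.png')"
```

```text
(no output)
```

View pics/c17.png

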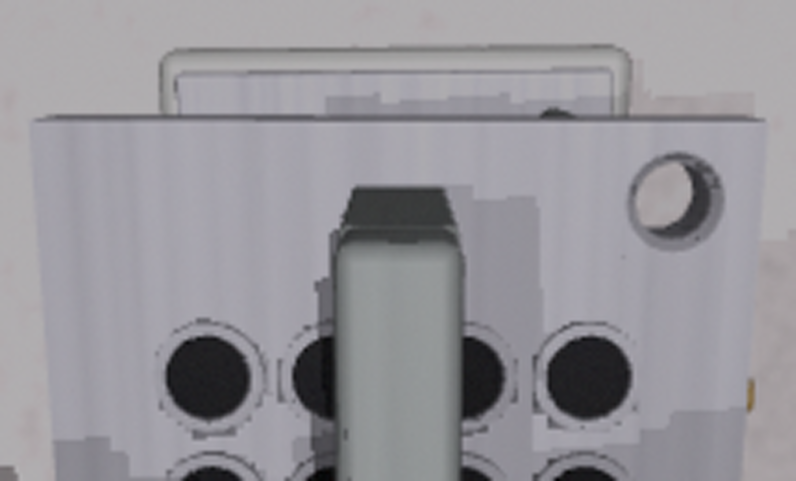

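```bash
python3 -c "
from h import *
import pickle
p=arm.camera_params('wrist');K=p['K'];T=p['tool_from_camera']
def ont(uv,y):
    d=T[:3,:3]@np.linalg.inv(K)@[*uv,1];o=T[:3,3];return o+d*(y-o[1])/d[1]
f=lambda x,y:(215+x/3.7,95+y/3.7)
for yt in(.014,.0175,.021):
    a,b=ont(f(33,120),yt),ont(f(765,121),yt);h=ont(f(676,201),yt);bt=ont(f(400,238),yt-.056)
    d=b-a;m=(a+b)/2
    print(yt,'len',np.linalg.norm(d).round(4),'ang',(d[2]/d[0]).round(4),'mid x',m[0].round(4),'ctr z',(m[2]-.076).round(4),'hole',h.round(4),'hole-> ctr',(h[0]-.035).round(4),(h[2]-.066).round(4),'bar',bt.round(4),(bt[2]-.068).round(4))
"
```

```text
0.014 len 0.089 ang -0.0014 mid x -0.0009 ctr z 0.0002 hole [0.0334 0.014  0.0666] hole-> ctr -0.0016 0.0006 bar [-0.0008 -0.042   0.0689] 0.0009
0.0175 len 0.0907 ang -0.0014 mid x -0.0009 ctr z 0.0001 hole [0.034  0.0175 0.0663] hole-> ctr -0.001 0.0003 bar [-0.0008 -0.0385  0.0685] 0.0005
0.021 len 0.0924 ang -0.0014 mid x -0.0009 ctr z -0.0001 hole [0.0347 0.021  0.0659] hole-> ctr -0.0003 -0.0001 bar [-0.0008 -0.035   0.068 ] 0.0
```

```bash
python3 -c "
from h import *
import pickle
W=pickle.load(open('w7.pkl','rb'))['w']
f=lambda x,y:(215+x/3.7,95+y/3.7)
for p,q,z in(((178,72.5),(610,68.5),.046),((178,49.5),(615,45.5),.044)):
    a,b=onz(W,f(*p),z),onz(W,f(*q),z);d=b-a;print(a.round(4),b.round(4),((a+b)/2).round(4),np.linalg.norm(d).round(4),np.arctan2(d[1],d[0]).round(4))
im=cv2.imread('pics/wrist7.png');g=cv2.cvtColor(im,cv2.COLOR_BGR2GRAY).astype(int)
for x in(270,300,340,370): print(x,g[104:118,x])
"
```

```text
[0.5414 0.354  0.046 ] [0.6355 0.3482 0.046 ] [0.5885 0.3511 0.046 ] 0.0942 -0.0616
[0.5417 0.3588 0.044 ] [0.637  0.3529 0.044 ] [0.5893 0.3559 0.044 ] 0.0955 -0.0617
270 [173 174 174 167 115 140 155 164 171 170 147 153 170 169]
300 [174 174 174 167 113 149 159 166 173 168 126 161 169 168]
340 [174 174 170 147 127 155 161 170 175 169 136 171 171 170]
370 [173 173 170 135 136 155 164 171 170 145 146 170 168 168]
```

```bash
python3 -c "
from h import *
plan([.5843,.2746,.13],-.064)"
```

```text
pos [0.5846 0.2717 0.209 ] t 14.47 F [ 0.3 -0.6 -4.4] w 0.126
shift [-0.05  7.9   0.29]
yaw now -0.0701 down [-1.e-04 -1.e-03 -1.e+00]
rot [ 0.001  -0.0061 -0.0001]
```

Call:
move_arm(series=[{"x": -0.05,"y": 1,"z": 0.3,"rx": 0.001,"ry": -0.006,"rz": 0},{"x": 0,"y": 2.5,"z": 0,"rx": 0,"ry": 0,"rz": 0},{"x": 0,"y": 2.5,"z": 0,"rx": 0,"ry": 0,"rz": 0},{"x": 0,"y": 2,"z": 0,"rx": 0,"ry": 0,"rz": 0},{"x": 0,"y": 0,"z": 0,"rx": 0,"ry": 0,"rz": 0},{"x": 0,"y": 0,"z": 0,"rx": 0,"ry": 0,"rz": 0}])

```text
clock: 15.22
position: [0.5839, 0.2738, 0.1256]
ee_rot: [-1.57, 0.051, -0.051]
force: [1.0, 0.6, -5.2]
width: 0.123
```

```bash
python3 -c "
from h import *
plan([.5843,.2746,.114],-.064)"
```

```text
pos [0.5839 0.2738 0.1256] t 15.22 F [ 1.   0.6 -5.2] w 0.123
shift [0.04 1.16 0.08]
yaw now -0.0644 down [-0.e+00  5.e-04 -1.e+00]
rot [-0.0005 -0.0004 -0.    ]
```

Call:
move_arm(series=[{"x": 0.04,"y": 1,"z": 0.08,"rx": 0,"ry": 0,"rz": 0},{"x": 0,"y": 0.1,"z": 0,"rx": 0,"ry": 0,"rz": 0},{"x": 0,"y": 0,"z": 0,"rx": 0,"ry": 0,"rz": 0}])

```text
clock: 15.6
position: [0.5853, 0.2752, 0.1155]
ee_rot: [-1.568, 0.049, -0.052]
force: [0.5, -0.0, -5.0]
width: 0.124
```

```bash
python3 -c "
from h import *
import pickle
plan([.5843,.2746,.114],-.064)
W=cam('wrist');pickle.dump({'w':W},open('w8.pkl','wb'))
im=arm.get_image('wrist');cv2.imwrite('pics/wrist8.png',im);crop(im,215,95,430,225,3.7,'pics/c18.png')
im=arm.get_image('side');cv2.imwrite('pics/side8.png',im);crop(im,190,250,310,350,6,'pics/c19.png')
im=arm.get_image('scene');cv2.imwrite('pics/scene8.png',im);crop(im,325,250,445,370,5,'pics/c20.png')"
```

```text
pos [0.5853 0.2752 0.1155] t 15.6 F [ 0.5 -0.  -5. ] w 0.124
shift [-0.09  0.15 -0.06]
yaw now -0.0643 down [ 0.0023  0.002  -1.    ]
rot [-0.0021 -0.0003  0.0021]
```

View pics/c18.png

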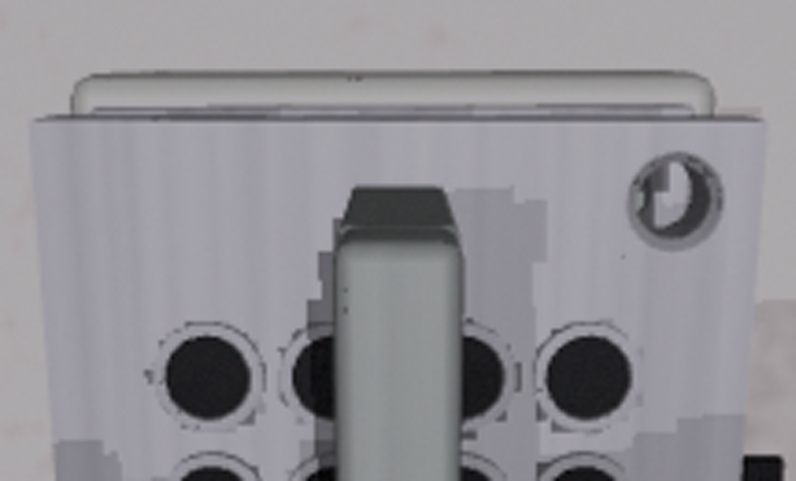

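View pics/c19.png

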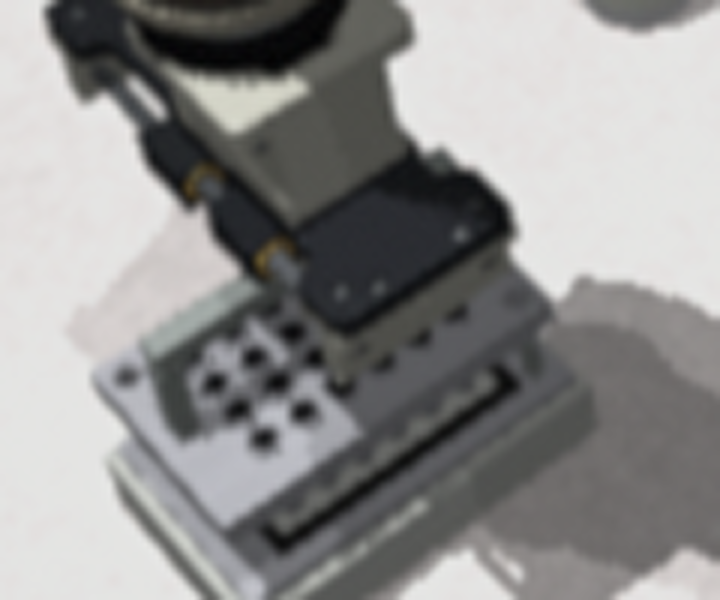

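View pics/c20.png

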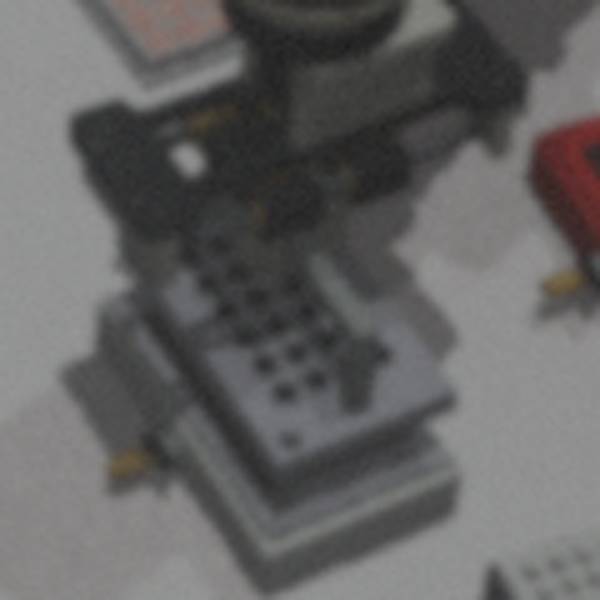

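```bash
python3 -c "
from h import *
import pickle
W=pickle.load(open('w8.pkl','rb'))['w']
im=cv2.imread('pics/wrist8.png');crop(im,375,125,420,170,13,'pics/c21.png')
a=-.064;c=np.array([.5836,.2747]);R=np.array([[np.cos(a),-np.sin(a)],[np.sin(a),np.cos(a)]])
P=c+R@[.035,.066]
for n,z in(('tip',.068),('shoulder',.062),('root',.046)):
    q=proj(W,[*P,z]);print(n,q.round(1),((q-[375,125])*13).round(0))
"
```

```text
tip [385.9 145.6] [142. 268.]
shoulder [384.3 144.6] [120. 255.]
root [380.1 142.4] [ 67. 226.]
```

View pics/c21.png

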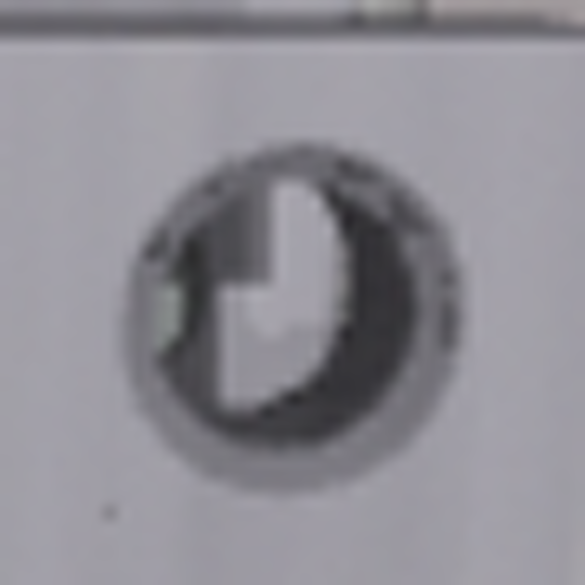

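```bash
python3 -c "
from h import *
import pickle
W=pickle.load(open('w8.pkl','rb'))['w']
L=lambda f:pickle.load(open(f,'rb'))['w']
print('tip now',onz(W,(375+143/13,125+309/13),.068).round(4))
print('tip w1',onz(L('w1.pkl'),(359.6,199.6),.068).round(4),'w2',onz(L('w2.pkl'),(383.7,199.5),.068).round(4))
a=-.064;c=np.array([.5836,.2747]);R=np.array([[np.cos(a),-np.sin(a)],[np.sin(a),np.cos(a)]])
print('model',c+R@[.035,.066])
for z in(.0945,.097,.099): 
  h=onz(W,(375+295/13,125+318/13),z);print('hole',h.round(4),'ctr',(h[:2]-R@[.035,.066]).round(4))
im=cv2.imread('pics/wrist2.png');crop(im,370,185,400,215,16,'pics/c22.png');crop(im,280,320,310,350,16,'pics/c23.png')
a=cv2.imread('pics/c22.png');b=cv2.imread('pics/c23.png');cv2.imwrite('pics/c24.png',np.hstack([a,b])[:, :800] if 0 else cv2.resize(np.hstack([a,b]),(800,400)))
"
```

```text
tip now [0.6228 0.3366 0.068 ]
tip w1 [0.6229 0.3388 0.068 ] w2 [0.6228 0.3368 0.068 ]
model [0.62274946 0.33832641]
hole [0.6242 0.3387 0.0945] ctr [0.585  0.2751]
hole [0.6237 0.339  0.097 ] ctr [0.5846 0.2753]
hole [0.6234 0.3392 0.099 ] ctr [0.5842 0.2755]
```

View pics/c24.png

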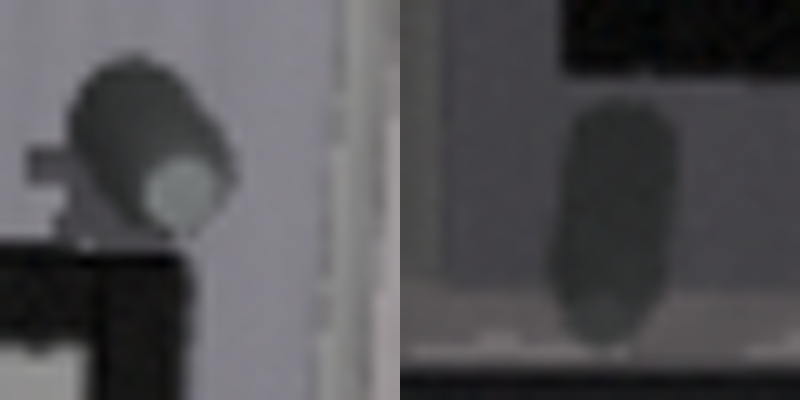

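```bash
python3 -c "
from h import *
import pickle
from base import quad
W=pickle.load(open('w2.pkl','rb'))['w']
a,b=onz(W,(383.6,199.5),.068),onz(W,(295.2,343.5),.068);d=a-b
print(a,b,(a+b)/2,np.linalg.norm(d),np.arctan2(d[1],d[0])-np.arctan2(66,35))
# pin roots on rim z=.046 : centre of base ellipse
a,b=onz(W,(370+132/13.33,185+115/13.33),.046),onz(W,(280+222/13.33,320+150/13.33),.046);d=a-b
print('roots',a,b,(a+b)/2,np.linalg.norm(d),np.arctan2(d[1],d[0])-np.arctan2(66,35))
im=cv2.imread('pics/wrist2.png')
crop(im,280,190,395,335,4,'pics/c25.png')
"
```

```text
[0.62276554 0.33678265 0.068     ] [0.54497673 0.2100442  0.068     ] [0.58387113 0.27341342 0.068     ] 0.14870687064799779 -0.06289104374251742
roots [0.62284999 0.33701407 0.046     ] [0.54473456 0.20904467 0.046     ] [0.58379227 0.27302937 0.046     ] 0.14992727929029798 -0.06045293227700976
```

View pics/c25.png

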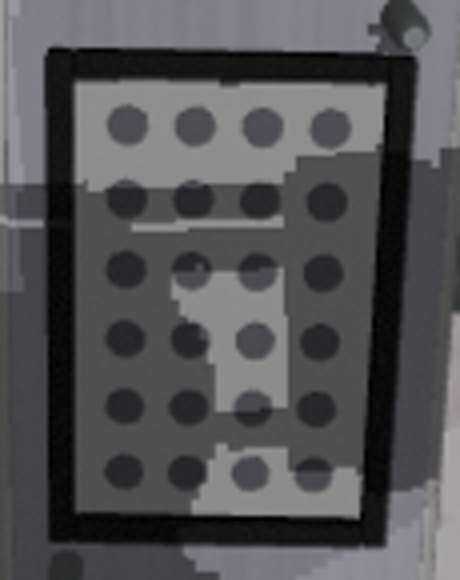

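```bash
python3 -c "
from h import *
plan([.5845,.2733,.108],-.062)"
```

```text
pos [0.5852 0.2752 0.1155] t 15.75 F [ 0.6 -0.1 -5.3] w 0.123
shift [-0.06  0.75 -0.19]
yaw now -0.0641 down [ 0.0022  0.0019 -1.    ]
rot [-0.0021 -0.0021  0.0021]
```

Call:
move_arm(series=[{"x": -0.06,"y": 0.5,"z": -0.19,"rx": -0.002,"ry": -0.002,"rz": 0.002},{"x": 0,"y": 0,"z": 0,"rx": 0,"ry": 0,"rz": 0},{"x": 0,"y": 0,"z": 0,"rx": 0,"ry": 0,"rz": 0}])

```text
clock: 16.12
position: [0.5844, 0.2732, 0.1103]
ee_rot: [-1.57, 0.049, -0.049]
force: [-0.0, -0.4, -4.2]
width: 0.127
```

```bash
python3 -c "
from h import *
plan([.5845,.2733,.108],-.062)
im=arm.get_image('wrist');cv2.imwrite('pics/wrist9.png',im);crop(im,375,125,420,170,13,'pics/c26.png')"
```

```text
pos [0.5844 0.2732 0.1103] t 16.12 F [-0.  -0.4 -4.2] w 0.127
shift [0.   0.23 0.01]
yaw now -0.0621 down [ 1.e-04  1.e-04 -1.e+00]
rot [-0.0001 -0.0001  0.0001]
```

View pics/c26.png

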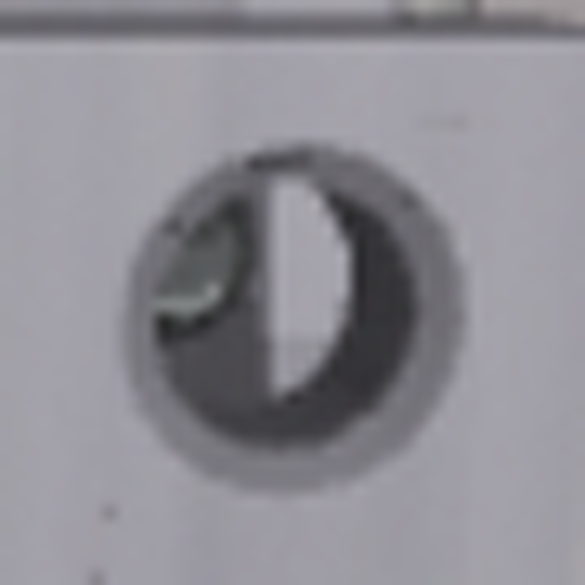

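Call:
move_arm(series=[{"x": -0.08,"y": 0.4,"z": 0.03,"rx": 0,"ry": 0,"rz": 0},{"x": 0,"y": 0,"z": 0,"rx": 0,"ry": 0,"rz": 0},{"x": 0,"y": 0,"z": 0,"rx": 0,"ry": 0,"rz": 0}])

```text
clock: 16.55
position: [0.5835, 0.2736, 0.106]
ee_rot: [-1.57, 0.049, -0.049]
force: [0.3, 0.4, -5.1]
width: 0.123
```

```bash
python3 -c "
from h import *
plan([.5837,.2736,.102],-.062)
im=arm.get_image('wrist');cv2.imwrite('pics/wrist10.png',im);crop(im,375,125,420,170,13,'pics/c27.png')"
```

```text
pos [0.5835 0.2736 0.106 ] t 16.55 F [ 0.3  0.4 -5.1] w 0.123
shift [0.02 0.4  0.  ]
yaw now -0.0619 down [-0.  0. -1.]
rot [-0.      0.0001 -0.    ]
```

View pics/c27.png

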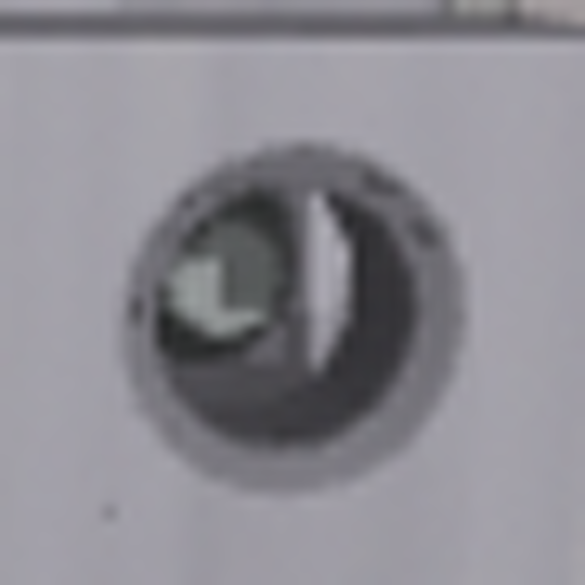

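Through hole_a the pin tip now shows at about (225,275) in the crop, against an expected (232,286). That is within about 0.6 mm, so I'll lower the head.

Call:
move_arm(series=[{"x": -0.02,"y": 0.5,"z": 0.03,"rx": 0,"ry": 0,"rz": 0},{"x": 0,"y": 0.5,"z": 0,"rx": 0,"ry": 0,"rz": 0},{"x": 0,"y": 0,"z": 0,"rx": 0,"ry": 0,"rz": 0}])

```text
clock: 16.98
position: [0.5833, 0.2739, 0.0951]
ee_rot: [-1.57, 0.049, -0.049]
force: [0.5, -0.2, -5.1]
width: 0.125
```

```bash
python3 -c "
from h import *
plan([.5834,.2739,.085],-.062)
im=arm.get_image('wrist');cv2.imwrite('pics/wrist11.png',im);crop(im,375,125,420,170,13,'pics/c28.png')"
```

```text
pos [0.5833 0.2739 0.0951] t 16.98 F [ 0.5 -0.2 -5.1] w 0.125
shift [0.01 1.01 0.  ]
yaw now -0.0619 down [-0.e+00 -1.e-04 -1.e+00]
rot [ 0.0001  0.0001 -0.    ]
```

View pics/c28.png

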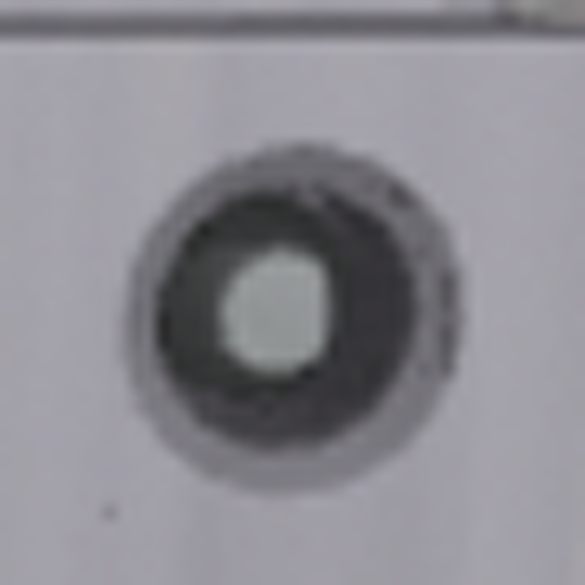

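Call:
move_arm(series=[{"x": 0,"y": 0.5,"z": 0,"rx": 0,"ry": 0,"rz": 0},{"x": 0,"y": 0.4,"z": 0,"rx": 0,"ry": 0,"rz": 0},{"x": 0,"y": 0,"z": 0,"rx": 0,"ry": 0,"rz": 0}])

```text
clock: 17.4
position: [0.5838, 0.2737, 0.0859]
ee_rot: [-1.57, 0.048, -0.049]
force: [1.3, -0.8, -5.0]
width: 0.125
```

```bash
python3 -c "
from h import *
plan([.5834,.2739,.078],-.062)
im=arm.get_image('wrist');cv2.imwrite('pics/wrist12.png',im);crop(im,375,125,420,170,13,'pics/c29.png')"
```

```text
pos [0.5838 0.2737 0.0859] t 17.4 F [ 1.3 -0.8 -5. ] w 0.125
shift [-0.04  0.79  0.02]
yaw now -0.0621 down [ 8.e-04 -1.e-04 -1.e+00]
rot [ 0.     -0.0001  0.0008]
```

View pics/c29.png

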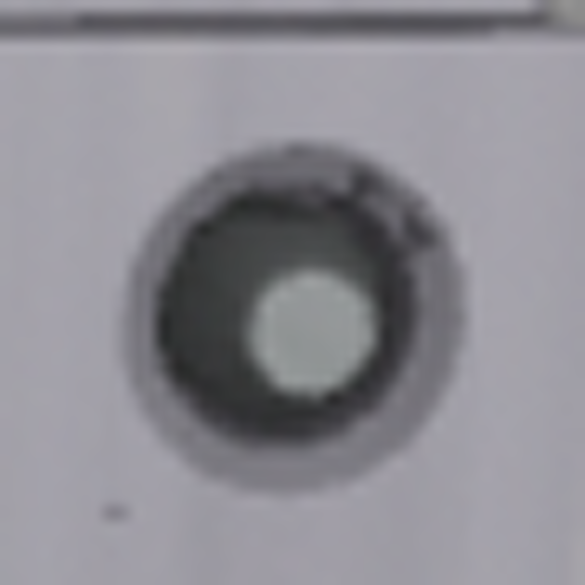

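Low side forces, both pins entering. Next is down to the gasket.

Call:
move_arm(series=[{"x": -0.02,"y": 0.3,"z": 0,"rx": 0,"ry": 0,"rz": 0},{"x": 0,"y": 0.2,"z": 0,"rx": 0,"ry": 0,"rz": 0},{"x": 0,"y": 0,"z": 0,"rx": 0,"ry": 0,"rz": 0}])

```text
clock: 17.82
position: [0.584, 0.2738, 0.0815]
ee_rot: [-1.57, 0.048, -0.05]
force: [-0.3, -1.5, -1.5]
width: 0.127
```

```bash
python3 -c "
from h import *
plan([.5834,.2739,.078],-.062)"
```

```text
pos [0.584  0.2738 0.0815] t 17.82 F [-0.3 -1.5 -1.5] w 0.127
shift [-0.06  0.35  0.  ]
yaw now -0.0622 down [ 1.6e-03  5.0e-04 -1.0e+00]
rot [-0.0006 -0.0002  0.0015]
```

Call:
move_arm(series=[{"x": 0,"y": 0.25,"z": 0,"rx": -0.001,"ry": 0,"rz": 0.001},{"x": 0,"y": 0.2,"z": 0,"rx": 0,"ry": 0,"rz": 0},{"x": 0,"y": 0.1,"z": 0,"rx": 0,"ry": 0,"rz": 0}])

```text
clock: 18.2
position: [0.5842, 0.2738, 0.078]
ee_rot: [-1.569, 0.048, -0.05]
force: [-6.1, -2.8, 10.6]
width: 0.123
```

```bash
python3 -c "
from h import *
plan([.5834,.2739,.0775],-.062)"
```

```text
pos [0.5842 0.2738 0.078 ] t 18.2 F [-6.1 -2.8 10.6] w 0.123
shift [-0.08  0.05  0.  ]
yaw now -0.0624 down [ 9.e-04  8.e-04 -1.e+00]
rot [-0.0008 -0.0004  0.0008]
```

Call:
move_arm(series=[{"x": -0.06,"y": 0.12,"z": -0.02,"rx": -0.001,"ry": 0,"rz": 0.001},{"x": -0.03,"y": 0.12,"z": -0.02,"rx": 0,"ry": 0,"rz": 0}])

```text
clock: 18.45
position: [0.5841, 0.2739, 0.0779]
ee_rot: [-1.569, 0.048, -0.051]
force: [-3.9, -1.2, 9.9]
width: 0.129
```

```bash
python3 -c "
from h import *
plan([.5834,.2739,.0775],-.062)
im=arm.get_image('side');cv2.imwrite('pics/side13.png',im);crop(im,190,250,310,350,6,'pics/c30.png')
im=arm.get_image('wrist');crop(im,215,95,430,225,3.7,'pics/c31.png')
for i in range(4):
    print(arm.observe()['force'].round(1),arm.observe()['position'].round(4));arm.get_image('wrist')"
```

```text
pos [0.5841 0.2739 0.0779] t 18.45 F [-3.9 -1.2  9.9] w 0.129
shift [-0.07  0.04 -0.  ]
yaw now -0.0626 down [ 0.0018  0.0016 -1.    ]
rot [-0.0017 -0.0006  0.0017]
[-4.2 -2.6 10.2] [0.5842 0.2739 0.078 ]
[-4.9 -1.5  9.5] [0.5841 0.2739 0.078 ]
[-3.7 -2.5  8.8] [0.5841 0.2738 0.078 ]
[-3.5 -1.2  9.2] [0.5842 0.2738 0.078 ]
```

View pics/c30.png

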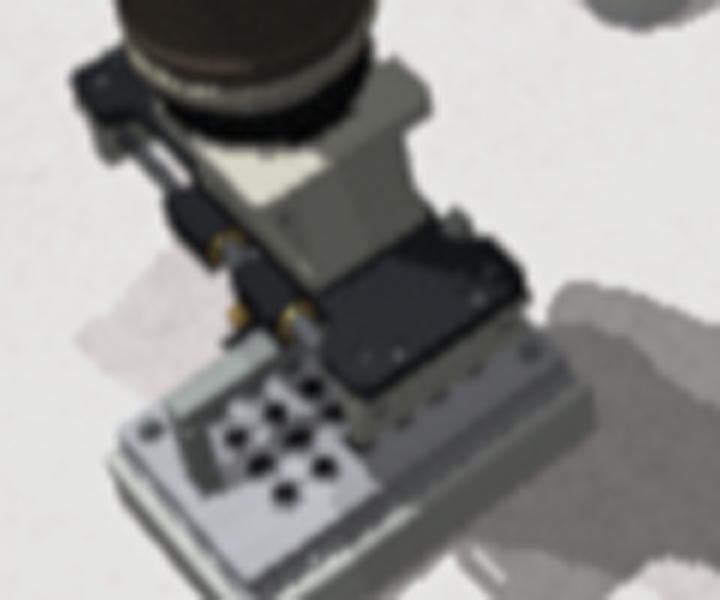

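View pics/c31.png

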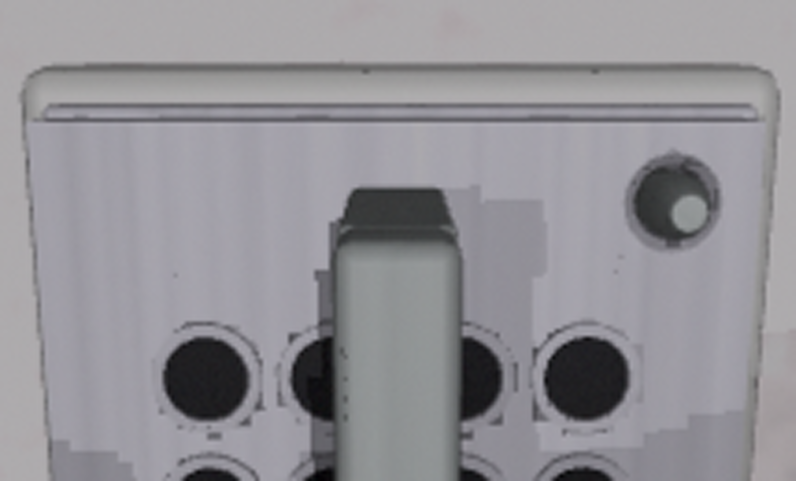

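Call:
move_arm(series=[{"x": -0.03,"y": 0.3,"z": -0.02,"rx": -0.002,"ry": 0,"rz": 0.002}])

```text
clock: 18.88
position: [0.584, 0.2739, 0.0777]
ee_rot: [-1.569, 0.049, -0.049]
force: [-15.6, -6.8, 39.6]
width: 0.122
```

```bash
python3 -c "
from h import *
for i in range(6):
    s=arm.observe();print(s['clock'],s['force'].round(1),s['position'].round(4),s['width'].round(3),toolrot()[:,1].round(4));arm.get_image('wrist')"
```

```text
Traceback (most recent call last):
AttributeError: 'float' object has no attribute 'round'
```

Call:
move_arm(series=[{"x": -0.05,"y": 0.16,"z": -0.03,"rx": 0,"ry": 0,"rz": 0},{"x": -0.05,"y": 0.16,"z": -0.03,"rx": 0,"ry": 0,"rz": 0}])

```text
clock: 19.12
position: [0.5841, 0.2739, 0.0779]
ee_rot: [-1.566, 0.047, -0.052]
force: [-4.7, -0.3, 9.9]
width: 0.126
```

```bash
python3 -c "
from h import *
for i in range(5):
    s=arm.observe();print(round(s['clock'],2),s['force'].round(1),s['position'].round(4),round(s['width'],3),toolrot()[:,1].round(4));arm.get_image('wrist')"
```

```text
19.12 [-4.7 -0.3  9.9] [0.5841 0.2739 0.0779] 0.126 [ 0.003  0.004 -1.   ]
19.18 [-3.9 -1.3 10.8] [0.5841 0.2739 0.0779] 0.123 [ 0.0031  0.004  -1.    ]
19.23 [-4.7 -0.6 11.8] [0.5841 0.2739 0.0779] 0.124 [ 0.003   0.0039 -1.    ]
19.27 [-3.9 -2.6 11.7] [0.5841 0.2739 0.0779] 0.127 [ 0.0029  0.0039 -1.    ]
19.32 [-5.  -2.6 11.7] [0.5841 0.2739 0.0779] 0.126 [ 0.0029  0.0038 -1.    ]
```

Call:
move_arm(series=[{"x": -0.03,"y": 0.21,"z": -0.02,"rx": -0.003,"ry": 0,"rz": 0.003}])

```text
clock: 19.5
position: [0.584, 0.2738, 0.0778]
ee_rot: [-1.568, 0.049, -0.049]
force: [-9.4, -3.8, 22.7]
width: 0.124
```

```bash
python3 -c "
from h import *
for i in range(8):
    s=arm.observe();print(round(s['clock'],2),s['force'].round(1),s['position'].round(4),round(s['width'],3),toolrot()[:,1].round(4));im=arm.get_image('side')
crop(im,190,250,310,350,6,'pics/c32.png');im=arm.get_image('wrist');crop(im,215,95,430,225,3.7,'pics/c33.png');cv2.imwrite('pics/scene14.png',arm.get_image('scene'))"
```

```text
19.5 [-9.4 -3.8 22.7] [0.584  0.2738 0.0778] 0.124 [ 3.0e-04  2.3e-03 -1.0e+00]
19.55 [-9.  -2.9 19. ] [0.584  0.2738 0.0778] 0.128 [ 1.0e-04  2.1e-03 -1.0e+00]
19.6 [-8.1 -2.8 18.8] [0.584  0.2738 0.0778] 0.126 [ 3.0e-04  2.2e-03 -1.0e+00]
19.65 [-7.8 -3.3 18.9] [0.5841 0.2738 0.0778] 0.124 [ 4.0e-04  2.3e-03 -1.0e+00]
19.7 [-7.6 -3.9 19.2] [0.5841 0.2738 0.0778] 0.126 [ 4.0e-04  2.3e-03 -1.0e+00]
19.75 [-7.5 -3.  18.2] [0.584  0.2738 0.0778] 0.126 [ 4.0e-04  2.3e-03 -1.0e+00]
19.8 [-8.3 -3.5 18.8] [0.584  0.2739 0.0778] 0.127 [ 4.0e-04  2.4e-03 -1.0e+00]
19.85 [-7.9 -4.2 18.8] [0.584  0.2738 0.0778] 0.123 [ 4.0e-04  2.3e-03 -1.0e+00]
```

View pics/c32.png

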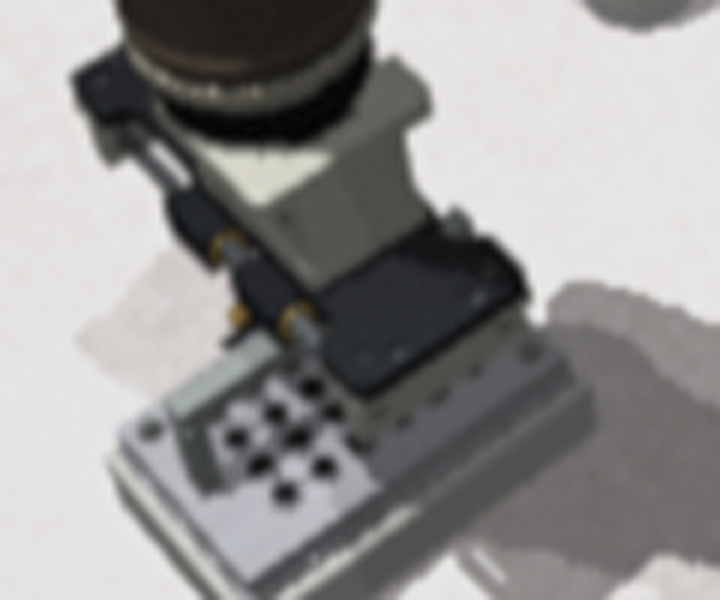

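View pics/scene14.png

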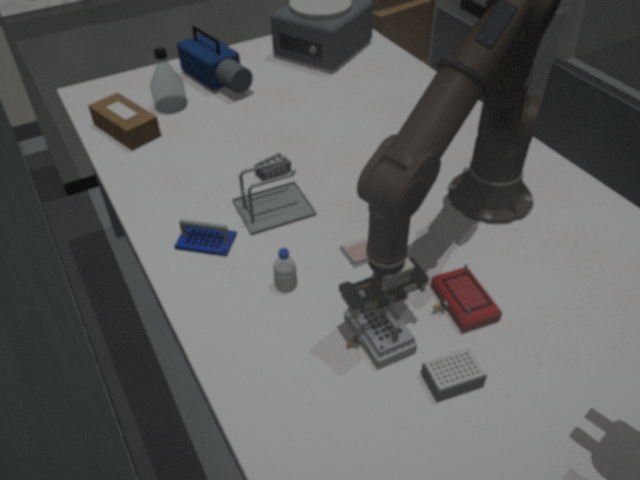

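The head is flush on the base, both pins through, pressed with a steady 19 N or so. The bottle, tip box, tube rack and well plate are all where they were. I'm handing in.

```bash
python3 -c "
from h import *
print(arm.sign_off())"
```

```text
the job is handed in; nothing more can be done
None
```

The well head is off the drip stand, on both dowel pins of the white base, and still held pressed down flush. I handed it in at about 20 s of the 50 s allowed; no verdict was reported.

**What I did:** I gripped the bar, raised the head 20 mm and drew it 130 mm level off the prongs. I then carried it to the base and lined it up by watching pin_a's tip through hole_a. The blue head and the red base were left alone.

**Last checks:**
- **Seating:** a 40 N press lowered the head by only about 0.2 mm, so it sits hard on the metal rim. I then eased back to a steady push of about 19 N.
- **Height:** the bar centre works out at about 109 mm above the table, as given for a flush head.
- **Tilt:** the tool was about 0.002 rad off vertical.
- **Grip:** the jaws still stand about 12 mm apart on the bar, the bar's own width.
- **Bystanders:** by eye in the last scene picture, the bottle, tip box, tube rack and well plate look unmoved. The well plate was partly hidden by the arm.

**What failed or disagreed:**
- **First grasp missed:** the jaws shut on air above the bar. The fingertips are about 14 mm behind the reported TCP, not 19 mm ahead of it as stated. I confirmed this in the wrist and side views and regrasped about 33 mm lower.
- **Base position:** the gasket edges and the pins disagreed by about 1 mm in y; I followed the pins.
- **Side force:** about 8 N of sideways force remained at the end, probably from the pins bearing on the holes.
- **pin_b:** I did not see it go into its hole; I infer it from the flush seat.

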